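# Load hubs into the locking-bar checking fixture

### The job

Load the checking fixture: turn the black latch knob until it snaps over to unlatched, push the free end of the steel bar fully open to its stop, and stand every steel hub upright on a nest circle of its own (any nest), centred, with its flat squarely facing the bar along the index line. Then, with all hubs in place and let go, swing the bar fully home against its closed stop and turn the knob until it clicks past its detent to latched. Leave the other things on the bench where they are.

Things in the scene. Friction and masses are not known exactly. Their poses are not given: they have to be found in the camera images.
- latch (a joint): Latch knob, fixed on the fixture at the bar's free end; turns on a vertical axis. Joint in rad: 0 unlatched, 1.2 latched (end stops at both), growing CLOCKWISE from above; starts latched. A spring detent resists (to 0.27 N m) up to 0.6; past it the knob snaps on by itself to the other end; let go before, it springs back. Latched, its tongue blocks the bar from opening; unlatched, it points aside.
- latch_grip (a point): On the latch knob's axis, 59 mm above the table: where to grip. Black bar grip 58 long, 14 wide, z 39 to 75 mm above the table; below it a dark steel tongue, 50 mm out from the axis, 14 wide, z 15 to 31 mm. x axis runs along the grip, the way the tongue points (latched: along the bar to its pivot; unlatched: roughly to the robot); grip across it. Turns with the knob.
- bar (a joint): Flat steel bar 318 long, 24 wide, z 15 to 33 mm above the table, on a vertical pivot pin at its left end. Joint in rad: 0 closed, 0.42 fully open, each against a steel stop post; grows CLOCKWISE from above, the free end coming towards the robot. Stiff (1 to 2 N at the free end), stays where left. Starts closed.
- bar_push (a point): Middle of the bar's section 265 mm from the pivot axis, 53 mm from the free end, 24 mm above the table; a good place to push either side. x axis along the bar to its free end, z up. The closed stop post (12 mm diameter, top 32 mm above the table) stands at the bar's far side, 306 mm from the pivot.
- bar_pivot (a point): axis of the bar's pivot pin, 24 mm above the table; x axis along the bar to its free end
- fixture: Aluminium base plate, fixed, 220 x 410 mm (x from -105 to 115), 12 mm thick; origin on its underside. In its axes (x away from the robot, y left), mm: bar pivot (0, 170), closed bar from there along -y, latch axis (-21, -175), nests in a row at x = 35 (far side of the closed bar), y = 95, 10, -75; open stop post (12 mm, top z 32) at about (-69, 59).
- nest1 (a point): centre of nest 1, a dark circle of 68 mm diameter drawn on the plate's top face, 12 mm above the table; nests are 85 mm apart in a row, nest 1 nearest the pivot. Its -x axis points to the bar, along a black index line: the hub's flat must face that way, its middle 20 mm from this centre. The closed bar's side is 23 mm from this centre.
- nest2 (a point): centre of nest 2, a dark circle of 68 mm diameter drawn on the plate's top face, 12 mm above the table; nests are 85 mm apart in a row, nest 1 nearest the pivot. Its -x axis points to the bar, along a black index line: the hub's flat must face that way, its middle 20 mm from this centre. The closed bar's side is 23 mm from this centre.
- nest3 (a point): centre of nest 3, a dark circle of 68 mm diameter drawn on the plate's top face, 12 mm above the table; nests are 85 mm apart in a row, nest 1 nearest the pivot. Its -x axis points to the bar, along a black index line: the hub's flat must face that way, its middle 20 mm from this centre. The closed bar's side is 23 mm from this centre.
- hub1: Steel hub (may be absent), about 0.35 kg, standing upright: flange 60 mm in diameter, 16 high, with one flat cut on its side 20 mm from the axis; above it a round neck 32 mm in diameter, up to 70 mm height. Origin on the axis at the underside; z up; the flat faces the hub's -x. Grip the neck from above, e.g. TCP 46 mm above the underside.
- hub1_flat (a point): middle of the flat of hub1, at the underside's height, 20 mm from the axis
- hub2: Steel hub (may be absent), about 0.35 kg, standing upright: flange 60 mm in diameter, 16 high, with one flat cut on its side 20 mm from the axis; above it a round neck 32 mm in diameter, up to 70 mm height. Origin on the axis at the underside; z up; the flat faces the hub's -x. Grip the neck from above, e.g. TCP 46 mm above the underside.
- hub2_flat (a point): middle of the flat of hub2, at the underside's height, 20 mm from the axis
- hub3: Steel hub (may be absent), about 0.35 kg, standing upright: flange 60 mm in diameter, 16 high, with one flat cut on its side 20 mm from the axis; above it a round neck 32 mm in diameter, up to 70 mm height. Origin on the axis at the underside; z up; the flat faces the hub's -x. Grip the neck from above, e.g. TCP 46 mm above the underside.
- hub3_flat (a point): middle of the flat of hub3, at the underside's height, 20 mm from the axis
- wrench: steel wrench lying between the hubs; a bystander, not to be disturbed; origin on its underside
- screwdriver: screwdriver with red handle lying between the hubs; a bystander, not to be disturbed; origin on its underside
- bearing: steel bearing ring, 90 mm diameter, 22 high, beyond the hubs; a bystander, not to be disturbed; origin on its underside
- oil: grey can, 60 mm diameter, 130 high, left of the fixture; a bystander, not to be disturbed; origin on its underside
- case: wooden instrument case 90 x 130 x 30 mm, near left; a bystander, not to be disturbed; origin on its underside
- jar: glass jar, 64 mm diameter, 70 high, far right; a bystander, not to be disturbed; origin on its underside
- caliper: steel caliper lying near the robot; a bystander, not to be disturbed; origin on its underside
Mind the look-alikes: they are no part of the job. Leave any red look-alike of the hub3 alone. Leave any brown look-alike of the hub1 alone.

How it is judged:
By the outcome, as a careful person would: the job done as asked, in the order asked, and still so for the second after the job is handed in, with the robot touching nothing.
Of hub1, hub2, hub3 only 2 to 3 are there at a start; the rules pass over those that are not, and their reading is None.
At some moment in a run one of hub1, hub2, hub3 may be knocked a few centimetres aside while the robot is not near it.
It also fails if it takes over 210 s, if anything falls off the work surface, if the arm or the gripper's body presses on something with over 40 N, if the wrist force passes 120 N, or if a joint passes its speed limit or range.

### The arm

A 7-joint arm with a two-finger parallel gripper is mounted at the origin on the work surface. World frame = base frame: x ahead of the robot, y to its left, z up, the work surface at z = 0. Lengths are in m, angles in rad, forces in N, time in s.
With the tool pointing down it reaches from about 0.4 to 0.75 m from the base axis. Payload 19.5 kg.
Tool frame: the origin (TCP) lies between the finger pads, 19 mm behind the fingertips; this is the grasp point; y points along the fingers, z is the direction in which the jaws open and shut, and the axes are right-handed (so a half turn about y gives the same grasp; the last joint's range is limited). The gripper opens to 85 mm and grips with 20 to 120 N. Pads are 22 mm wide; open, the fingers measure 114 mm over their backs; the gripper's body (76 mm by 85 mm) begins 54 mm behind the grasp point. The pads swing forward as they close: fully open they stand 13 mm farther back than shut.
Start: joints at [1.221, 0.707, -0.028, 1.485, 0.022, 0.951, -0.075], TCP at [0.174, -0.548, 0.25] pointing down, gripper open.
Joint ranges: [-2.71, 2.71], [-0.32, 2.16], [-1.57, 1.52], [0, 2.45], [-1.46, 4.6], [0, 2.02], [-2.83, 2.83]. Speed limits (rad/s): [1.89, 1.89, 2.57, 2.57, 3.01, 3.01, 3.01].

### API

Orientations are given as [roll, pitch, yaw] about the fixed x, y, z axes, in that order (R = Rz(yaw) Ry(pitch) Rx(roll)).
In Python, from station import monitor, eyes, order gives the robot as it stands.
- The arm moves only by the shell command python3 -m inch 'ROWS' [FORCE]. ROWS is JSON, one flat list of numbers, 5 for each row, row after row: the gripper's target within -1 to 1 (shut at 1, half-way at 0, fully open at -1), then the shift along the tool's x, y, z in cm, then the turn about the tool's y in rad. A call has 1 to 5 rows; each row is the pose to reach, as a shift and turn from the pose commanded when the call began, along the tool's axes at that moment; what a row does not reach only later rows make up. A row lasts 1/12 s, in which the tool goes at most 41.7 mm and 7.16 degrees, less where a joint would pass 70% of its speed; a pose out of reach is approached as far as the arm can. A call with a gripper value outside its range is refused whole. The fingers move at their own pace and stop on an object; FORCE is the grip in N (left out, the last holds). Time passes only in rows, so rows that repeat a pose let the fingers close. It gives the time, the measured TCP pose, the force and the opening at its end, in the units of the state.
- monitor.get_state(): the state, without advancing time (a new reading comes with each control period).
- eyes.read_camera(name): name is "side" or "top" or "wrist"; returns the picture (480x640x3 uint8, red, green, blue); there is no depth.
- eyes.camera_info(name): a dict with "intrinsics" (3x3 intrinsics, pixels), "eye" and "orientation" of the camera in the world. Camera axes: x right, y down, z forward; pixel columns grow to the right and rows downward; lengths in m; the calibration is good to about 2 mm. A picture is of the moment at which its call begins: read the wrist's pose just before it. camera_info takes no time and is no camera call; for the wrist camera it gives the pose at the moment of the call.
- order.sign_off(): hands the job in, once; it reports no verdict.
The state is a dict: "time": time; "joint_positions": joint angles; "qvel": joint speeds; "effort": joint torques, N m; "eef_pos": TCP position; "ee_rot": TCP orientation; "force": force on the tool from outside, world axes, zero at the start; "wrist_torque": the same for the moment, N m; "opening": finger opening in m.
Only numpy, scipy, OpenCV 4.12 (cv2) and the standard library are available. Lean on these libraries where they do the work, as an engineer would, in place of code of your own. Each camera call takes 0.05 s, during which the arm holds its last target.

## Working session

There is one attempt and no reset: what is moved stays moved. The work goes in short steps, Python scripts to look and compute and a shell command to move; the robot and the scene stay as the last step left them, time stands still between calls to the robot, and variables do not carry over. Pictures are saved under pics/ and viewed, and the job is handed in when it is done.

```bash
ls; mkdir -p pics; cat > h.py <<'E'
import numpy as np, cv2
from station import monitor, eyes, order
from scipy.spatial.transform import Rotation as R
def snap(n,f):
    im=eyes.read_camera(n); cv2.imwrite('pics/'+f,im[:,:,::-1]); return im
E
python3 - <<'E'
from h import *
print(monitor.get_state())
for n in ['side','top','wrist']:
    print(n,eyes.camera_info(n)); snap(n,n+'0.png')
E
```

```text
pics
{'time': 0.0, 'joint_positions': array([ 1.22128036,  0.70707743, -0.02761531,  1.48502329,  0.02198538,
        0.95092932, -0.07550539]), 'qvel': array([-0.00067534,  0.0012099 ,  0.00108793, -0.0003206 ,  0.00033424,
       -0.00050234,  0.00032242]), 'effort': array([-5.11980056e-05, -8.83226180e+01,  1.23434253e+00, -2.36171651e+01,
        1.67470233e-02,  6.55408425e-03,  9.19307979e-06]), 'eef_pos': array([ 0.17413338, -0.54772212,  0.24953643]), 'ee_rot': array([-1.57193139e+00, -2.78514442e-05, -2.83379130e+00]), 'force': array([ 0.19376624, -0.59708104,  0.7369084 ]), 'wrist_torque': array([-0.0228428 , -0.00129283,  0.00917691]), 'opening': 0.08537148476298204}
side {'intrinsics': array([[477.78861329,   0.        , 316.90209091],
       [  0.        , 477.78861329, 245.39019878],
       [  0.        ,   0.        ,   1.        ]]), 'eye': array([0.37064987, 1.02177679, 1.05373184]), 'orientation': array([-2.36238984, -0.0156965 , -3.00864504])}
top {'intrinsics': array([[437.41694579,   0.        , 316.90773029],
       [  0.        , 437.41694579, 240.73804619],
       [  0.        ,   0.        ,   1.        ]]), 'eye': array([0.42265406, 0.02655316, 1.16042536]), 'orientation': array([-3.06651973,  0.0313539 , -1.56329645])}
wrist {'intrinsics': array([[338.92740524,   0.        , 318.288529  ],
       [  0.        , 338.92740524, 241.72017114],
       [  0.        ,   0.        ,   1.        ]]), 'eye': array([ 0.25290246, -0.52345424,  0.37470942]), 'orientation': array([ 2.81395767e+00,  1.07337687e-03, -1.26157626e+00])}
```

View pics/top0.png

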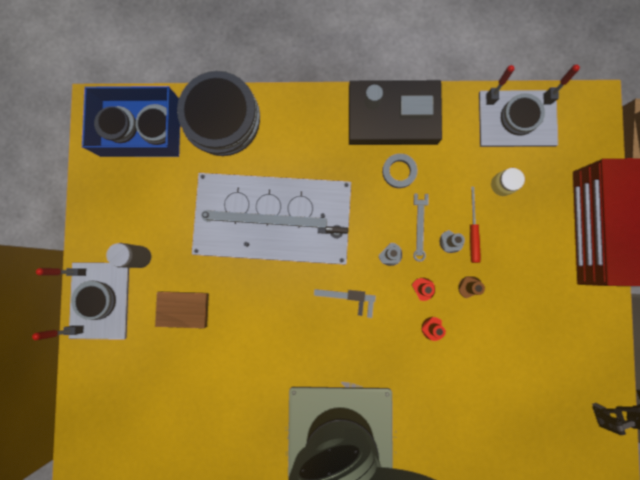

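View pics/side0.png

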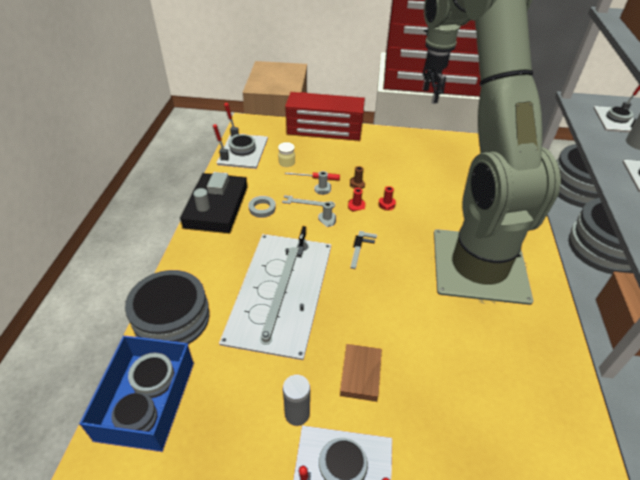

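View pics/wrist0.png

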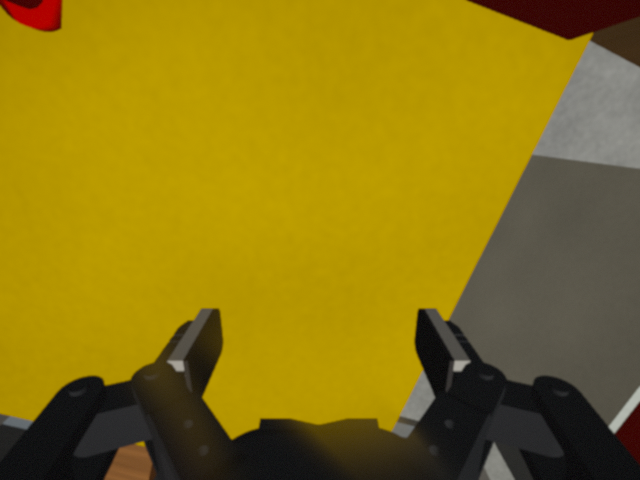

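```bash
cat >> h.py <<'E'
def ray(n,u,v,z,info=None):
    i=info or eyes.camera_info(n); K=i['intrinsics']; M=R.from_euler('xyz',i['orientation']).as_matrix()
    d=M@np.linalg.inv(K)@np.array([u,v,1.]); e=np.array(i['eye']); t=(z-e[2])/d[2]; return e+t*d
def proj(n,p,info=None):
    i=info or eyes.camera_info(n); K=i['intrinsics']; M=R.from_euler('xyz',i['orientation']).as_matrix()
    c=M.T@(np.array(p)-i['eye']); q=K@c; return q[:2]/q[2]
def crop(im,x0,y0,w,h,s,f):
    cv2.imwrite('pics/'+f,cv2.resize(im[y0:y0+h,x0:x0+w,::-1],None,fx=s,fy=s,interpolation=cv2.INTER_CUBIC))
E
python3 - <<'E'
from h import *
im=cv2.imread('pics/top0.png')[:,:,::-1]
crop(im,180,160,190,120,4,'t1.png'); crop(im,360,180,140,150,4,'t2.png')
E
```

```text
(no output)
```

View pics/t1.png

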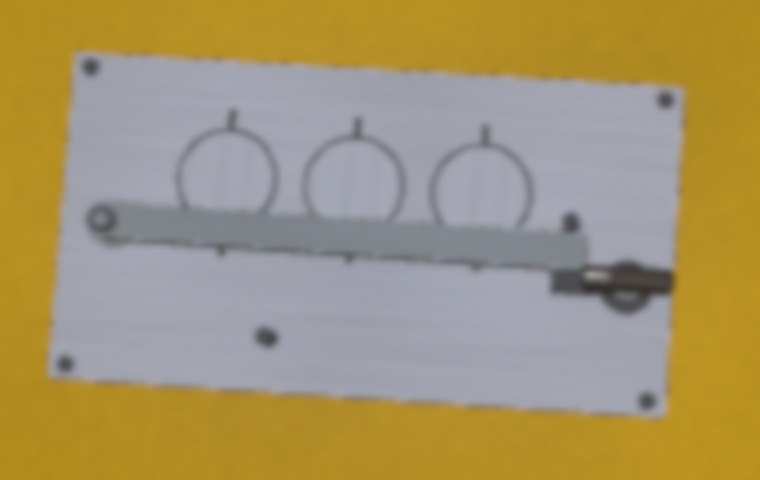

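View pics/t2.png

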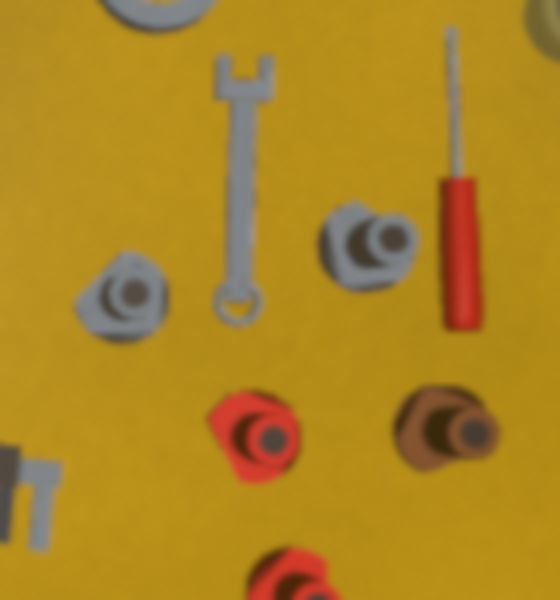

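```bash
python3 - <<'E'
from h import *
i=eyes.camera_info('top')
f=lambda U,V,x0=180,y0=160,z=.012: ray('top',(U+.5)/4-.5+x0,(V+.5)/4-.5+y0,z,i)
P=[f(*p)[:2] for p in [(75,53),(683,88),(664,415),(49,377)]]
F=np.array([[.115,.205],[.115,-.205],[-.105,-.205],[-.105,.205]])
P=np.array(P);pc=P.mean(0);fc=F.mean(0)
H=(F-fc).T@(P-pc);th=np.arctan2(H[0,1]-H[1,0],H[0,0]+H[1,1])
Rm=np.array([[np.cos(th),-np.sin(th)],[np.sin(th),np.cos(th)]]);t=pc-Rm@fc
print(th,t,(F@Rm.T+t-P)*1000)
W=lambda x,y:(Rm@np.array([x,y])+t).round(4)
print('pivot',W(0,.170),f(102,219,z=.036)); print('latch',W(-.021,-.175)); print([W(.035,y) for y in (.095,.01,-.075)])
print('latch px',f(627,283,z=.075))
for n,neck in (('hubA',(133,293)),('hubB',(393,238))):
    print(n,f(*neck,360,180,z=.07))
E
```

```text
-0.05566238978943915 [0.56467162 0.18557147] [[ 0.77808292  0.43944408]
 [ 1.45877558 -1.01798231]
 [-1.31700073 -0.80868058]
 [-0.91985778  1.38721881]]
pivot [0.5741 0.3553] [0.57455151 0.35508461 0.036     ]
latch [0.534 0.012]
[array([0.6049, 0.2785]), array([0.6002, 0.1936]), array([0.5954, 0.1087])]
latch px [0.53020817 0.01289332 0.075     ]
hubA [ 0.47520823 -0.12753092  0.07      ]
hubB [ 0.51025354 -0.2879075   0.07      ]
```

```bash
cat >> h.py <<'E'
def go(x,y,z,yaw,s=None):
    s=s or monitor.get_state(); M=R.from_euler('xyz',s['ee_rot']).as_matrix()
    d=M.T@(np.array([x,y,z])-s['eef_pos'])*100
    dy=-((yaw-s['ee_rot'][2]+np.pi)%(2*np.pi)-np.pi)
    print('shift cm',d.round(2),'turn',round(dy,3),'| pos',s['eef_pos'].round(4),'rot',s['ee_rot'].round(3),'F',s['force'].round(1),'open',round(s['opening'],4),'t',round(s['time'],2))
E
cat > g.py <<'E'
import sys
from h import *
go(*[float(a) for a in sys.argv[1:5]])
E
python3 g.py .534 .012 .25 -1.6265
```

```text
shift cm [-51.25   0.   -42.45] turn -1.207 | pos [ 0.1741 -0.5478  0.2496] rot [-1.572 -0.    -2.834] F [ 0.1  0.4 -0. ] open 0.0851 t 0.15
```

```bash
python3 -m inch '[-1,-3,0,-2.4,-0.1,-1,-6,0,-4.8,-0.2,-1,-9,0,-7.2,-0.3,-1,-12,0,-9.6,-0.4,-1,-14,0,-11.5,-0.5]'; python3 g.py .534 .012 .25 -1.6265
```

```text
time: 0.57
eef_pos: [0.2745, -0.3933, 0.25]
ee_rot: [-1.571, 0.001, -2.327]
force: [0.3, -0.2, -0.1]
opening: 0.0854
shift cm [-47.29   0.05  -8.92] turn -0.7 | pos [ 0.2745 -0.3933  0.25  ] rot [-1.571e+00  1.000e-03 -2.327e+00] F [ 0.3 -0.2 -0.1] open 0.0854 t 0.57
```

```bash
python3 -m inch '[-1,-4,0,-0.8,-0.1,-1,-8,0,-1.6,-0.2,-1,-12,0,-2.4,-0.3,-1,-16,0,-3.2,-0.4,-1,-19,0,-3.6,-0.5]'; python3 g.py .534 .012 .25 -1.6265
```

```text
time: 0.98
eef_pos: [0.3792, -0.2307, 0.2501]
ee_rot: [-1.571, 0.001, -1.827]
force: [0.6, -0.3, -0.5]
opening: 0.0851
shift cm [-27.4    0.03   8.82] turn -0.2 | pos [ 0.3792 -0.2307  0.2501] rot [-1.571e+00  1.000e-03 -1.827e+00] F [ 0.6 -0.3 -0.5] open 0.0851 t 0.98
```

```bash
python3 -m inch '[0,-4,0,1.2,-0.1,0,-8,0,2.4,-0.2,0,-12,0,3.6,-0.2,0,-16,0,4.8,-0.2,0,-19,0,6,-0.2]'; python3 g.py .534 .012 .2 -1.6265
```

```text
time: 1.4
eef_pos: [0.4863, -0.0626, 0.25]
ee_rot: [-1.571, 0.001, -1.632]
force: [0.6, -0.3, -0.5]
opening: 0.043
shift cm [-7.73  5.01  4.3 ] turn -0.005 | pos [ 0.4863 -0.0626  0.25  ] rot [-1.571e+00  1.000e-03 -1.632e+00] F [ 0.6 -0.3 -0.5] open 0.043 t 1.4
```

```bash
python3 -m inch '[0,-3,0,2,-0.005,0,-7.7,3,4.3,-0.005,0,-7.7,5,4.3,-0.005,0,-7.7,5,4.3,-0.005]'; python3 - <<'E'
from h import *
print(eyes.camera_info('wrist')); snap('wrist','w1.png'); go(.534,.012,.2,-1.6265)
i=eyes.camera_info('wrist')
print(proj('wrist',[.534,.012,.075],i),proj('wrist',[.6049,.2785,.012],i),proj('wrist',[.5954,.1087,.012],i))
E
```

```text
time: 1.73
eef_pos: [0.5328, 0.0121, 0.1957]
ee_rot: [-1.576, 0.001, -1.624]
force: [-0.7, 0.3, -2.7]
opening: 0.0427
{'intrinsics': array([[338.92740524,   0.        , 318.288529  ],
       [  0.        , 338.92740524, 241.72017114],
       [  0.        ,   0.        ,   1.        ]]), 'eye': array([0.53729303, 0.094176  , 0.32093547]), 'orientation': array([ 2.81486429,  0.00415932, -0.05183383])}
shift cm [-0.22 -0.22  0.13] turn 0.0 | pos [0.5325 0.0098 0.1978] rot [-1.575  0.    -1.626] F [-0.8 -1.2  1.4] open 0.0425 t 1.78
[320.859361   236.50215091] [ 403.56409446 -165.12205525] [386.91737326 101.86036471]
```

View pics/w1.png

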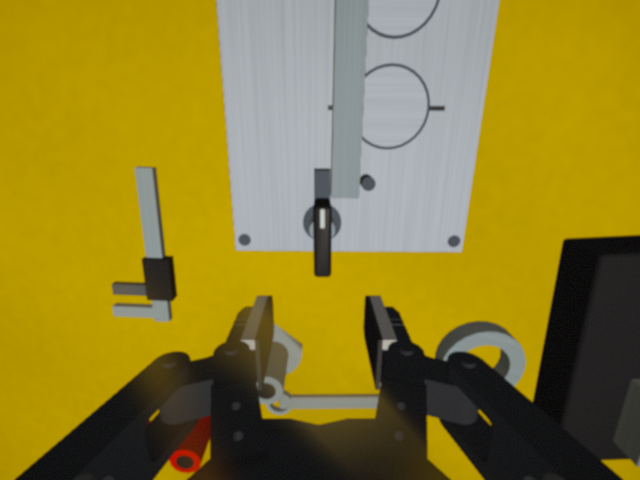

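```bash
python3 -m inch '[0,-0.2,0,0.1,0,0,-0.2,0,0.1,0,0,-0.2,0,0.1,0]'; python3 - <<'E'
from h import *
i=eyes.camera_info('wrist'); im=snap('wrist','w2.png'); go(.534,.012,.2,-1.6265)
print(proj('wrist',[.534,.012,.075],i),proj('wrist',[.5954,.1087,.012],i))
crop(im,220,40,240,180,3,'w2c.png')
crop(im,220,160,240,180,3,'w2d.png')
E
```

```text
time: 2.03
eef_pos: [0.5345, 0.0094, 0.201]
ee_rot: [-1.569, -0.0, -1.63]
force: [-0.7, -0.1, 0.3]
opening: 0.0427
shift cm [-0.26  0.09 -0.06] turn -0.004 | pos [0.5344 0.0094 0.2009] rot [-1.57 -0.   -1.63] F [-0.1 -0.1 -0.6] open 0.0427 t 2.08
[317.44971016 234.7318492 ] [382.26431073 101.31628627]
```

View pics/w2c.png

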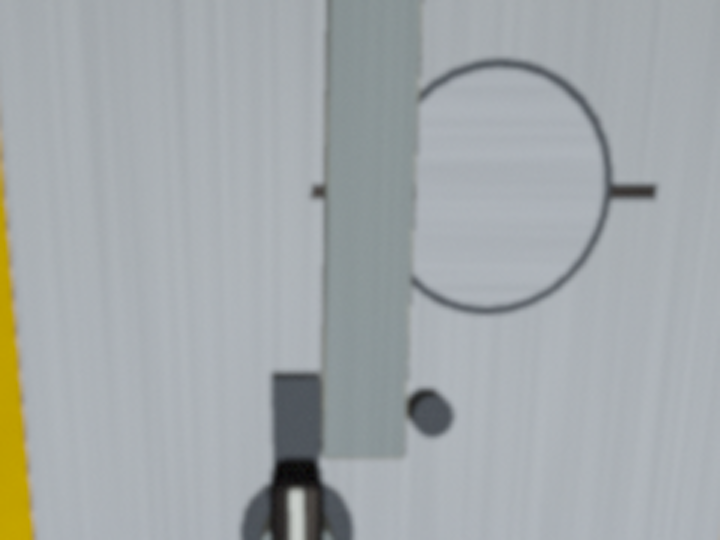

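View pics/w2d.png

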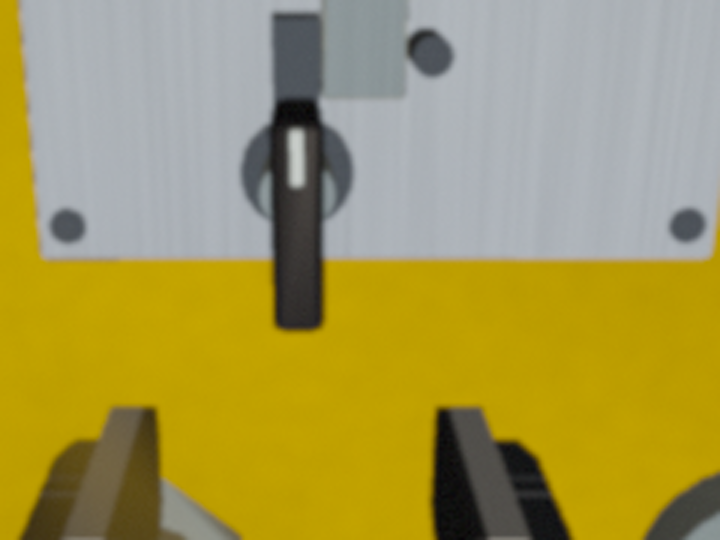

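```bash
python3 -m inch '[0,-0.2,4,0,0,0,-0.2,8,0,0,0,-0.2,11,0,0,0,-0.2,13,0,0,0,-0.2,14,0,0]'; python3 -m inch '[0,0,0,0,0,0,0,0,0,0]';  python3 g.py .5345 .012 .059 -1.6265
```

```text
time: 2.5
eef_pos: [0.5337, 0.0117, 0.0582]
ee_rot: [-1.573, -0.0, -1.629]
force: [-0.1, 0.2, 0.4]
opening: 0.0429
time: 2.67
eef_pos: [0.5348, 0.012, 0.061]
ee_rot: [-1.57, 0.0, -1.629]
force: [0.9, 0.6, 1.0]
opening: 0.0426
shift cm [ 0.    0.2  -0.03] turn -0.003 | pos [0.5348 0.012  0.061 ] rot [-1.57   0.    -1.629] F [0.9 0.6 1. ] open 0.0426 t 2.67
```

```bash
python3 -m inch '[0.9,0,0.2,0,0,0.9,0,0.2,0,0,0.9,0,0.2,0,0,0.9,0,0.2,0,0,0.9,0,0.2,0,0]' 50; python3 -m inch '[0.9,0,0,0,-0.06,0.9,0,0,0,-0.12,0.9,0,0,0,-0.18,0.9,0,0,0,-0.24,0.9,0,0,0,-0.3]'; python3 g.py .5345 .012 .059 -0.4265
```

```text
time: 3.08
eef_pos: [0.5351, 0.0121, 0.0591]
ee_rot: [-1.569, 0.0, -1.629]
force: [-0.1, 0.0, 8.4]
opening: 0.0132
time: 3.5
eef_pos: [0.5348, 0.0121, 0.0591]
ee_rot: [-1.569, -0.0, -1.326]
force: [-3.8, 0.2, 11.4]
opening: 0.0134
shift cm [ 0.    0.01 -0.04] turn -0.9 | pos [0.5348 0.0121 0.0591] rot [-1.569 -0.    -1.326] F [-3.8  0.2 11.4] open 0.0134 t 3.5
```

```bash
python3 -m inch '[0.9,0,0,0,-0.1,0.9,0,0,0,-0.2,0.9,0,0,0,-0.3,0.9,0,0,0,-0.4,0.9,0,0,0,-0.5]'; python3 -m inch '[0.9,0,0,0,-0.1,0.9,0,0,0,-0.2,0.9,0,0,0,-0.3,0.9,0,0,0,-0.38,0.9,0,0,0,-0.39]'; python3 g.py .5345 .012 .059 -0.4265
```

```text
time: 3.92
eef_pos: [0.5345, 0.0118, 0.0591]
ee_rot: [-1.571, -0.001, -0.824]
force: [-5.8, -1.6, 11.5]
opening: 0.0137
time: 4.33
eef_pos: [0.5341, 0.0115, 0.0591]
ee_rot: [-1.572, -0.001, -0.434]
force: [-7.1, -3.5, 16.2]
opening: 0.0133
shift cm [0.01 0.01 0.06] turn -0.008 | pos [0.5341 0.0115 0.0591] rot [-1.572e+00 -1.000e-03 -4.340e-01] F [-7.1 -3.5 16.2] open 0.0133 t 4.33
```

```bash
python3 -m inch '[0,0,0,0,0,0,0,0,0,0,0,0,0,0,0,0,0,-2,0,0,0,0,-6,0,0]'; python3 -m inch '[0,0,-4,0,0,0,0,-8,0,0,0,0,-8,0,0]'; python3 - <<'E'
from h import *
im=snap('top','t3.png'); crop(im,180,160,190,120,4,'t3c.png'); go(.5,.05,.06,-1.5)
E
```

```text
time: 4.75
eef_pos: [0.533, 0.0122, 0.1161]
ee_rot: [-1.573, 0.005, -0.438]
force: [1.1, -0.3, 0.7]
opening: 0.0428
time: 5.0
eef_pos: [0.5362, 0.0129, 0.2045]
ee_rot: [-1.566, -0.007, -0.439]
force: [1.7, 0.3, 0.4]
opening: 0.0428
shift cm [-4.89 14.11  1.86] turn 1.06 | pos [0.5356 0.0123 0.2013] rot [-1.568 -0.005 -0.44 ] F [-1.5  0.2 -1.5] open 0.0424 t 5.05
```

View pics/t3c.png

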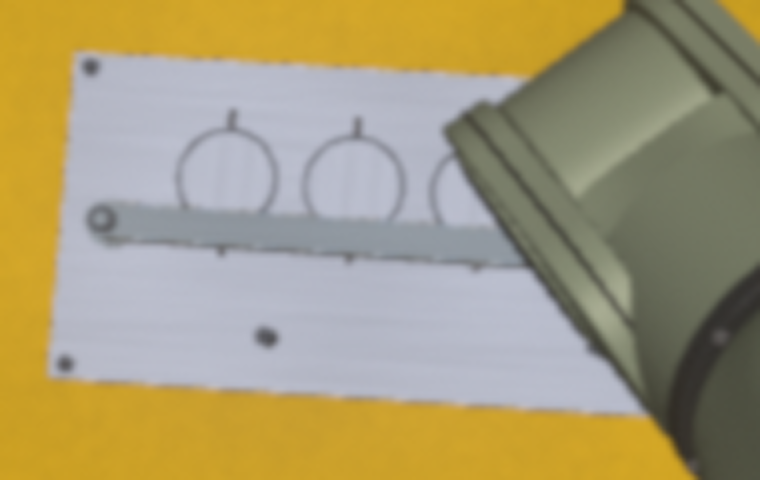

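```bash
cat >> h.py <<'E'
th=-0.0557; T0=np.array([.5647,.1856]); RF=np.array([[np.cos(th),-np.sin(th)],[np.sin(th),np.cos(th)]])
def W(x,y): return RF@np.array([x,y])+T0
def barp(a,r,n): 
    return W(0,.170)+RF@(r*np.array([-np.sin(a),-np.cos(a)])+n*np.array([np.cos(a),-np.sin(a)]))
E
python3 - <<'E'
from h import *
p=barp(0,.265,.032); print(p); go(*p,.1,th)
E
```

```text
[0.59136161 0.08896585]
shift cm [ 1.74 10.16  9.28] turn -0.384 | pos [0.5356 0.0123 0.2013] rot [-1.568 -0.005 -0.44 ] F [-1.5  0.2 -1.5] open 0.0424 t 5.05
```

```bash
python3 -m inch '[1,0.5,0,3,-0.1,1,1,0,6,-0.2,1,1.7,1,9.3,-0.3,1,1.7,3,9.3,-0.384,1,1.7,3,9.3,-0.384]'; python3 -m inch '[1,0,0,0,0,1,0,0,0,0,1,0,0,0,0]';python3 - <<'E'
from h import *
p=barp(0,.265,.032)
i=eyes.camera_info('wrist');go(*p,.1,th); snap('wrist','w3.png')
for q in ([*W(-.021,-.175),.075],[*barp(0,.318,.012),.033]): print(proj('wrist',q,i))
E
```

```text
time: 5.47
eef_pos: [0.5883, 0.0902, 0.1642]
ee_rot: [-1.571, 0.005, -0.048]
force: [-0.9, -1.3, -0.7]
opening: -0.0001
time: 5.72
eef_pos: [0.5895, 0.0886, 0.169]
ee_rot: [-1.571, -0.001, -0.058]
force: [-0.6, -0.5, 0.4]
opening: -0.0
shift cm [0.18 6.9  0.05] turn -0.002 | pos [0.5895 0.0886 0.169 ] rot [-1.571e+00 -1.000e-03 -5.800e-02] F [-0.6 -0.5  0.4] open -0.0 t 5.72
[195.36516104 179.24198615]
[252.6165098  213.21569714]
```

View pics/w3.png

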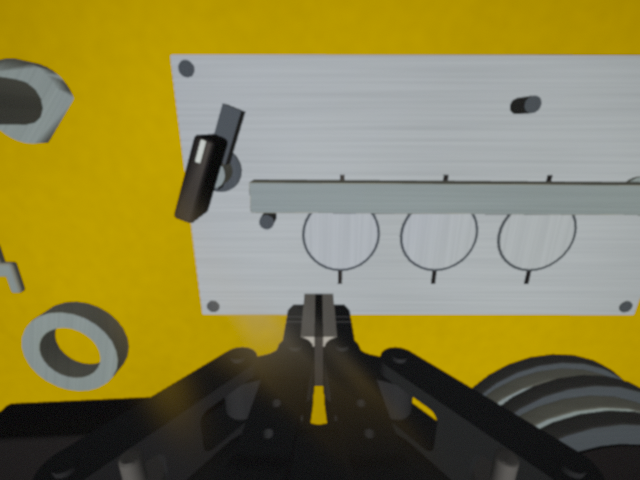

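```bash
python3 -m inch '[1,0.2,4,0,0,1,0.2,8,0,0,1,0.2,11,0,0,1,0.2,12.5,0,0,1,0.2,13.1,0,0]'; python3 -m inch '[1,0,0,0,0,1,0,0,0,0]'; python3 - <<'E'
from h import *
s=monitor.get_state()
for a in (0,.1,.2,.3,.38,.42,.44):
    p=barp(a,.265,.023); go(*p,.038,th-a,s)
E
```

```text
time: 6.18
eef_pos: [0.5908, 0.0887, 0.0357]
ee_rot: [-1.571, 0.002, -0.056]
force: [-0.3, -1.0, 1.0]
opening: 0.0001
time: 6.35
eef_pos: [0.592, 0.0893, 0.0387]
ee_rot: [-1.57, -0.002, -0.055]
force: [-0.2, -0.2, -0.3]
opening: -0.0002
shift cm [-0.97  0.07 -0.03] turn 0.0 | pos [0.592  0.0893 0.0387] rot [-1.57  -0.002 -0.055] F [-0.2 -0.2 -0.3] open -0.0002 t 6.35
shift cm [-3.62  0.06 -0.13] turn 0.1 | pos [0.592  0.0893 0.0387] rot [-1.57  -0.002 -0.055] F [-0.2 -0.2 -0.3] open -0.0002 t 6.35
shift cm [-6.28  0.06  0.04] turn 0.2 | pos [0.592  0.0893 0.0387] rot [-1.57  -0.002 -0.055] F [-0.2 -0.2 -0.3] open -0.0002 t 6.35
shift cm [-8.9   0.05  0.47] turn 0.3 | pos [0.592  0.0893 0.0387] rot [-1.57  -0.002 -0.055] F [-0.2 -0.2 -0.3] open -0.0002 t 6.35
shift cm [-10.96   0.05   1.01] turn 0.38 | pos [0.592  0.0893 0.0387] rot [-1.57  -0.002 -0.055] F [-0.2 -0.2 -0.3] open -0.0002 t 6.35
shift cm [-11.97   0.05   1.33] turn 0.42 | pos [0.592  0.0893 0.0387] rot [-1.57  -0.002 -0.055] F [-0.2 -0.2 -0.3] open -0.0002 t 6.35
shift cm [-12.47   0.05   1.51] turn 0.44 | pos [0.592  0.0893 0.0387] rot [-1.57  -0.002 -0.055] F [-0.2 -0.2 -0.3] open -0.0002 t 6.35
```

```bash
python3 -m inch '[1,-1,0.05,0,0,1,-2.3,0.05,-0.1,0.05,1,-3.6,0.05,-0.1,0.1,1,-5,0.05,-0.05,0.15,1,-6.3,0.05,0.05,0.2]'; python3 - <<'E'
from h import *
s=monitor.get_state()
for a in (.2,.25,.3,.34,.38,.4,.42,.44):
    p=barp(a,.265,.023); go(*p,.038,th-a,s)
E
```

```text
time: 6.77
eef_pos: [0.529, 0.0932, 0.0385]
ee_rot: [-1.569, -0.003, -0.258]
force: [1.9, 1.2, -0.9]
opening: 0.0001
shift cm [0.04 0.05 0.01] turn -0.003 | pos [0.529  0.0932 0.0385] rot [-1.569 -0.003 -0.258] F [ 1.9  1.2 -0.9] open 0.0001 t 6.77
shift cm [-1.28  0.05 -0.08] turn 0.047 | pos [0.529  0.0932 0.0385] rot [-1.569 -0.003 -0.258] F [ 1.9  1.2 -0.9] open 0.0001 t 6.77
shift cm [-2.61  0.05 -0.1 ] turn 0.097 | pos [0.529  0.0932 0.0385] rot [-1.569 -0.003 -0.258] F [ 1.9  1.2 -0.9] open 0.0001 t 6.77
shift cm [-3.68  0.04 -0.06] turn 0.137 | pos [0.529  0.0932 0.0385] rot [-1.569 -0.003 -0.258] F [ 1.9  1.2 -0.9] open 0.0001 t 6.77
shift cm [-4.74  0.04  0.01] turn 0.177 | pos [0.529  0.0932 0.0385] rot [-1.569 -0.003 -0.258] F [ 1.9  1.2 -0.9] open 0.0001 t 6.77
shift cm [-5.27  0.04  0.06] turn 0.197 | pos [0.529  0.0932 0.0385] rot [-1.569 -0.003 -0.258] F [ 1.9  1.2 -0.9] open 0.0001 t 6.77
shift cm [-5.8   0.04  0.13] turn 0.217 | pos [0.529  0.0932 0.0385] rot [-1.569 -0.003 -0.258] F [ 1.9  1.2 -0.9] open 0.0001 t 6.77
shift cm [-6.32  0.04  0.2 ] turn 0.237 | pos [0.529  0.0932 0.0385] rot [-1.569 -0.003 -0.258] F [ 1.9  1.2 -0.9] open 0.0001 t 6.77
```

```bash
python3 -m inch '[1,-1.2,0.05,-0.1,0.05,1,-2.5,0.05,-0.1,0.1,1,-3.7,0.05,-0.05,0.14,1,-4.8,0,0,0.18,1,-5.3,0,0.05,0.2]'; python3 -m inch '[1,-0.2,0,0,0.01,1,-0.4,0,0,0.015,1,-0.5,0,0,0.02,1,-0.5,0,0,0.02]';  python3 g.py 0.4775 0.0933 .038 -0.4757
```

```text
time: 7.18
eef_pos: [0.4774, 0.1077, 0.0384]
ee_rot: [-1.569, -0.002, -0.457]
force: [0.4, -0.4, 0.8]
opening: 0.0
time: 7.52
eef_pos: [0.4748, 0.1088, 0.0376]
ee_rot: [-1.569, -0.004, -0.476]
force: [8.7, -3.6, 6.9]
opening: 0.0001
shift cm [ 0.95 -0.04 -1.26] turn -0.0 | pos [0.4748 0.1088 0.0376] rot [-1.569 -0.004 -0.476] F [ 8.7 -3.6  6.9] open 0.0001 t 7.52
```

```bash
python3 -m inch '[1,-0.2,0,0,0,1,-0.3,0,0,0,1,-0.3,0,0,0]'; python3 - <<'E'
from h import *
s=monitor.get_state(); n=RF@np.array([np.cos(.42),-np.sin(.42)])
d=s['eef_pos'][:2]-W(0,.17); print('n dist',d@n, s['force'])
E
python3 -m inch '[1,1,0,0,0,1,1.5,-3,0,0,1,1.5,-7,0,0,1,1.5,-11,0,0,1,1.5,-14,0,0]'
```

```text
time: 7.77
eef_pos: [0.4745, 0.1089, 0.0378]
ee_rot: [-1.568, -0.008, -0.478]
force: [25.7, -12.7, -0.3]
opening: -0.0002
n dist 0.02419883518929181 [ 25.65407009 -12.74099186  -0.3389445 ]
time: 8.18
eef_pos: [0.4837, 0.1036, 0.18]
ee_rot: [-1.569, -0.001, -0.474]
force: [1.1, 0.2, 0.3]
opening: -0.0001
```

```bash
python3 g.py .49 -.26 .25 -1.7
```

```text
shift cm [ 17.18  -7.05 -32.04] turn 1.226 | pos [0.4837 0.1036 0.18  ] rot [-1.569e+00 -1.000e-03 -4.740e-01] F [1.1 0.2 0.3] open -0.0001 t 8.18
```

```bash
python3 -m inch '[-1,1.7,-2,-3.2,0.12,-1,3.4,-4,-6.4,0.24,-1,5.1,-6,-9.6,0.36,-1,6.8,-7,-12.8,0.48,-1,8.5,-7,-16,0.6]'; python3 g.py .49 -.26 .25 -1.7
```

```text
time: 8.6
eef_pos: [0.4864, -0.0795, 0.2493]
ee_rot: [-1.567, -0.002, -1.081]
force: [0.3, -0.1, -0.2]
opening: 0.0607
shift cm [16.09 -0.07 -8.17] turn 0.619 | pos [ 0.4864 -0.0795  0.2493] rot [-1.567 -0.002 -1.081] F [ 0.3 -0.1 -0.2] open 0.0607 t 8.6
```

```bash
python3 -m inch '[-1,3.2,0,-1.6,0.12,-1,6.4,0,-3.2,0.24,-1,9.6,0,-4.8,0.36,-1,13,0,-6.5,0.48,-1,16,0,-8,0.6]';python3 -m inch '[-1,0,0,0,0,-1,0,0,0,0,-1,0,0,0,0]'; python3 - <<'E'
from h import *
go(.49,-.26,.25,-1.7)
i=eyes.camera_info('wrist'); im=snap('wrist','w4.png'); print(i['eye'],i['orientation'])
for n,p in (('A',[.475,-.1275,.07]),('B',[.51,-.288,.07])): print(n,proj('wrist',p,i))
im=snap('top','t4.png')
E
```

```text
time: 9.02
eef_pos: [0.4913, -0.259, 0.2473]
ee_rot: [-1.57, -0.0, -1.681]
force: [0.2, 0.2, 0.8]
opening: 0.0854
time: 9.27
eef_pos: [0.4918, -0.2559, 0.2469]
ee_rot: [-1.57, 0.001, -1.673]
force: [-0.3, 0.3, 0.8]
opening: 0.0852
shift cm [ 0.43 -0.31 -0.13] turn 0.027 | pos [ 0.4918 -0.2559  0.2469] rot [-1.570e+00  1.000e-03 -1.673e+00] F [-0.3  0.3  0.8] open 0.0852 t 9.27
[ 0.49971812 -0.17403474  0.37211172] [ 2.81440439e+00 -1.29110259e-03 -1.01083687e-01]
A [281.30429615  69.04816554]
B [340.73497432 251.48548163]
```

View pics/w4.png

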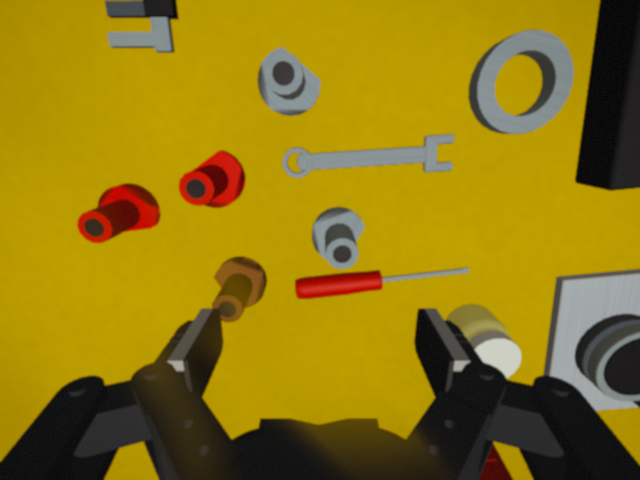

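View pics/t4.png

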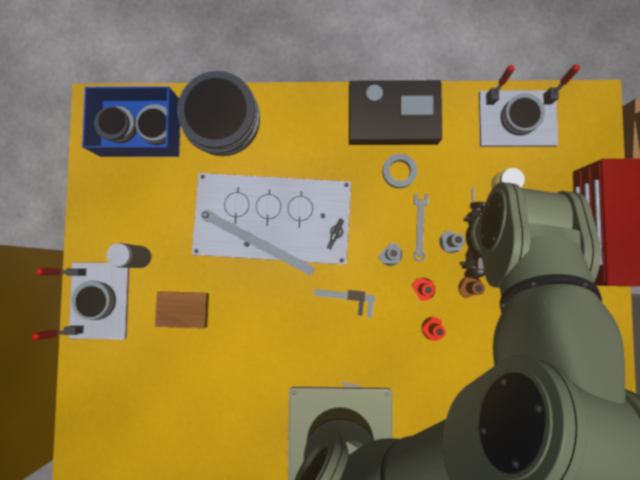

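```bash
python3 - <<'E'
from h import *
im=cv2.imread('pics/w4.png')[:,:,::-1]
a=cv2.resize(im[35:125,240:340],None,fx=4,fy=4,interpolation=cv2.INTER_CUBIC);b=cv2.resize(im[190:280,290:390],None,fx=4,fy=4,interpolation=cv2.INTER_CUBIC)
cv2.imwrite('pics/w4c.png',np.hstack([a,b])[:,:,::-1])
E
```

```text
(no output)
```

View pics/w4c.png

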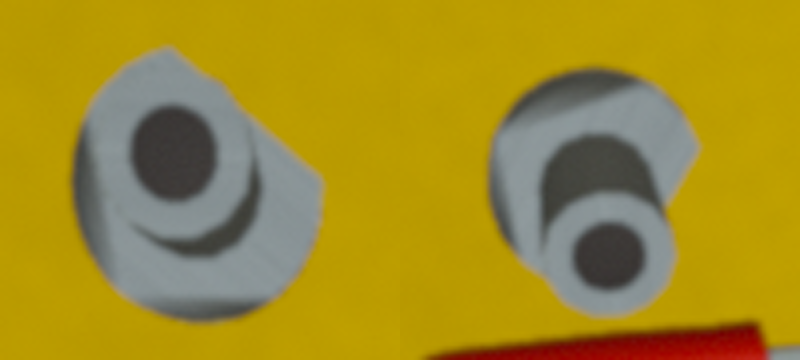

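```bash
python3 - <<'E'
from h import *
i=eyes.camera_info('wrist'); 
def f(U,V,x0,y0,z): return ray('wrist',(U+.5)/4-.5+x0,(V+.5)/4-.5+y0,z,i)[:2]
for n,x0,y0,off,nk,c1,c2,hole in (('A',240,35,0,(188,170),(170,48),(322,182),(174,152)),('B',290,190,400,(609,256),(698,148),(545,275),(609,256))):
    q=f(hole[0]-off,hole[1],x0,y0,.07); a=f(c1[0]-off,c1[1],x0,y0,.016); b=f(c2[0]-off,c2[1],x0,y0,.016)
    m=(a+b)/2; print(n,'neck',q.round(4),'chord',np.linalg.norm(a-b).round(4),'mid',m.round(4),'dist',np.linalg.norm(m-q).round(4),'dir mid',np.degrees(np.arctan2(*(m-q)[::-1])).round(1))
    t=b-a; nn=np.array([-t[1],t[0]]); nn*=np.sign(nn@(m-q)); print('  normal deg',np.degrees(np.arctan2(nn[1],nn[0])).round(1), 'center from chord',(m-nn/np.linalg.norm(nn)*.02).round(4))
E
```

```text
A neck [ 0.4761 -0.1298] chord 0.0452 mid [ 0.49   -0.1161] dist 0.0195 dir mid 44.6
  normal deg 45.6 center from chord [ 0.476  -0.1304]
B neck [ 0.511  -0.2899] chord 0.0558 mid [ 0.5172 -0.2981] dist 0.0103 dir mid -53.3
  normal deg -53.9 center from chord [ 0.5054 -0.2819]
```

```bash
python3 g.py .476 -.13 .15 -1.19
```

```text
shift cm [-12.31   9.7   -2.86] turn -0.482 | pos [ 0.4919 -0.2554  0.2469] rot [-1.570e+00  1.000e-03 -1.672e+00] F [ 0.1  0.2 -0.1] open 0.0855 t 9.37
```

```bash
python3 -m inch '[-0.3,-3,0,-0.7,-0.1,-0.3,-6,2,-1.4,-0.2,-0.3,-9,5,-2.1,-0.3,-0.3,-12.3,8,-2.9,-0.4,-0.3,-12.3,9.7,-2.9,-0.48]';python3 -m inch '[-0.3,0,0,0,0,-0.3,0,0,0,0,-0.3,0,0,0,0]'; python3 g.py .476 -.13 .046 -1.19
```

```text
time: 9.78
eef_pos: [0.475, -0.1251, 0.1487]
ee_rot: [-1.57, 0.003, -1.182]
force: [-0.4, 0.6, 0.3]
opening: 0.0557
time: 10.03
eef_pos: [0.4761, -0.1318, 0.1507]
ee_rot: [-1.57, -0.001, -1.198]
force: [0.1, -0.2, 0.5]
opening: 0.0553
shift cm [-0.18 10.47  0.04] turn -0.008 | pos [ 0.4761 -0.1318  0.1507] rot [-1.570e+00 -1.000e-03 -1.198e+00] F [ 0.1 -0.2  0.5] open 0.0553 t 10.03
```

```bash
python3 -m inch '[-0.3,-0.2,3,0,0,-0.3,-0.2,6,0,0,-0.3,-0.2,9,0,0,-0.3,-0.2,10.5,0,0,-0.3,-0.2,10.5,0,0]';python3 -m inch '[0.6,0,0,0,0,0.6,0,0,0,0,0.6,0,0,0,0,0.6,0,0,0,0,0.6,0,0,0,0]' 20; python3 g.py .476 -.13 .046 -1.19
```

```text
time: 10.45
eef_pos: [0.4746, -0.1298, 0.0432]
ee_rot: [-1.572, 0.0, -1.197]
force: [-0.5, 0.2, -0.1]
opening: 0.0554
time: 10.87
eef_pos: [0.4757, -0.1298, 0.0461]
ee_rot: [-1.569, -0.002, -1.196]
force: [0.8, -1.1, 11.1]
opening: 0.0316
shift cm [0.03 0.01 0.02] turn -0.006 | pos [ 0.4757 -0.1298  0.0461] rot [-1.569 -0.002 -1.196] F [ 0.8 -1.1 11.1] open 0.0316 t 10.87
```

```bash
python3 -m inch '[-0.3,0,0,0,0,-0.3,0,0,0,0,-0.3,0,0,0,0,-0.3,0,0,0,0.12,-0.3,0,0,0,0.24]';python3 -m inch '[-0.3,0,0,0,0.12,-0.3,0,0,0,0.24,-0.3,0,0,0,0.36,-0.3,0,0,0,0.48,-0.3,0,0,0,0.6]';python3 -m inch '[-0.3,0,0,0,0.12,-0.3,0,0,0,0.24,-0.3,0,0,0,0.36,-0.3,0,0,0,0.48,-0.3,0,0,0,0.6]';python3 -m inch '[-0.3,0,0,0,0.12,-0.3,0,0,0,0.12,-0.3,0,0,0,0.12]';python3 g.py .476 -.13 .046 -2.766
```

```text
time: 11.28
eef_pos: [0.475, -0.1293, 0.0448]
ee_rot: [-1.57, 0.0, -1.44]
force: [-0.8, 0.1, 0.2]
opening: 0.0552
time: 11.7
eef_pos: [0.475, -0.1292, 0.0447]
ee_rot: [-1.571, 0.0, -2.041]
force: [0.2, -0.6, -0.7]
opening: 0.0556
time: 12.12
eef_pos: [0.475, -0.1291, 0.0447]
ee_rot: [-1.571, 0.0, -2.641]
force: [-0.2, 0.0, -1.1]
opening: 0.0555
time: 12.37
eef_pos: [0.4749, -0.1291, 0.0446]
ee_rot: [-1.571, 0.0, -2.751]
force: [0.6, -0.4, 0.2]
opening: 0.0556
shift cm [-0.07 -0.14  0.13] turn 0.015 | pos [ 0.4749 -0.1291  0.0446] rot [-1.571  0.    -2.751] F [ 0.6 -0.4  0.2] open 0.0556 t 12.37
```

```bash
python3 -m inch '[0.6,-0.05,0,0,0,0.6,-0.05,0,0,0,0.6,-0.05,0,0,0,0.6,-0.05,0,0,0,0.6,-0.05,0,0,0]' 20;python3 -m inch '[0.7,0,0,0,0,0.7,0,0,0,0]' 60;python3 -m inch '[0.7,0,-1,0,0,0.7,0,-3,0,0,0.7,0,-5,0,0,0.7,0,-5,0,0]';python3 - <<'E'
from h import *
p=W(.035,.01);print(p);go(*p,.12,-2.751+2.295)
snap('wrist','w5.png')
E
```

```text
time: 12.78
eef_pos: [0.4755, -0.129, 0.0447]
ee_rot: [-1.571, 0.0, -2.754]
force: [0.5, -0.5, 5.0]
opening: 0.0314
time: 12.95
eef_pos: [0.4755, -0.129, 0.0448]
ee_rot: [-1.571, 0.0, -2.754]
force: [0.4, 0.1, 9.0]
opening: 0.0309
time: 13.28
eef_pos: [0.4761, -0.1293, 0.0976]
ee_rot: [-1.569, 0.003, -2.755]
force: [1.0, -0.1, -1.9]
opening: 0.0308
[0.60020243 0.193636  ]
shift cm [-23.69  -2.22 -25.21] turn -2.299 | pos [ 0.4761 -0.1293  0.0976] rot [-1.569  0.003 -2.755] F [ 1.  -0.1 -1.9] open 0.0308 t 13.28
```

View pics/w5.png

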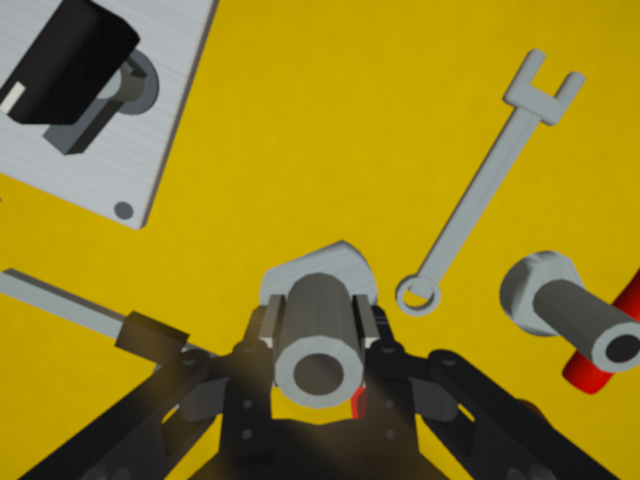

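```bash
python3 - <<'E'
from h import *
im=cv2.imread('pics/w5.png')[:,:,::-1]
a=cv2.resize(im[225:315,250:390],None,fx=4,fy=4,interpolation=cv2.INTER_CUBIC);
cv2.imwrite('pics/w5a.png',a[:,:,::-1])
crop(im,490,240,150,140,4,'w5b.png')
E
```

```text
(no output)
```

View pics/w5a.png

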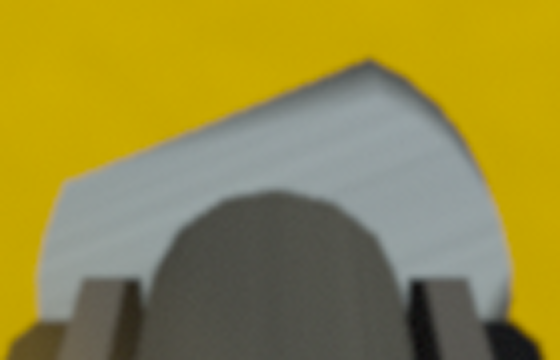

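View pics/w5b.png

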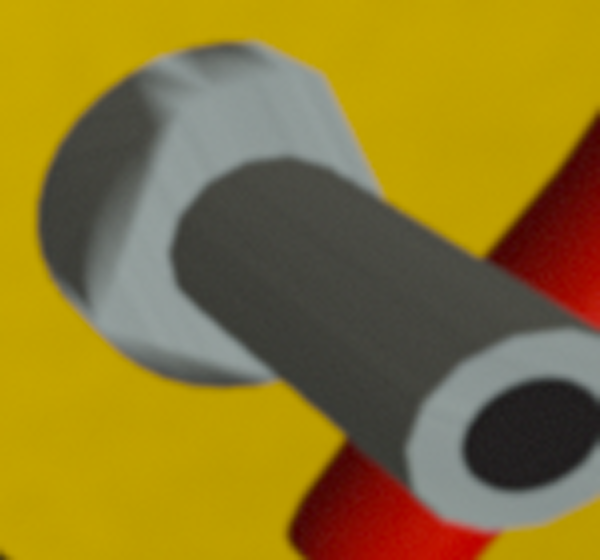

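```bash
python3 - <<'E'
from h import *
i=eyes.camera_info('wrist'); s=monitor.get_state(); zu=s['eef_pos'][2]-.0447; q=s['eef_pos'][:2]
def f(U,V,x0,y0,z): return ray('wrist',(U+.5)/4-.5+x0,(V+.5)/4-.5+y0,z,i)[:2]
for z in (0,.016):
    a=f(65,183,250,225,zu+z);b=f(370,60,250,225,zu+z);m=(a+b)/2;t=b-a;nn=np.array([-t[1],t[0]]);nn*=np.sign(nn@(m-q))
    print(z,np.linalg.norm(t),(m-q)@nn/np.linalg.norm(nn),np.degrees(np.arctan2(nn[1],nn[0])), s['ee_rot'][2])
E
```

```text
0 0.044762823738197344 0.0186007042030707 45.45531452525283 -2.754459029345325
0.016 0.04054914539823103 0.023941086266518957 45.45531452525286 -2.754459029345325
```

```bash
python3 -m inch '[0.7,-1,-2,-1,-0.12,0.7,-2.5,-4,-2.5,-0.24,0.7,-4,-6,-4,-0.36,0.7,-5.5,-7,-5.5,-0.48,0.7,-7,-7,-7,-0.6]' ; python3 g.py .6002 .1936 .16 -.4619
```

```text
time: 13.75
eef_pos: [0.5145, -0.0368, 0.166]
ee_rot: [-1.569, 0.001, -2.149]
force: [1.1, 0.2, -2.5]
opening: 0.0305
shift cm [-23.98   0.61  -5.41] turn -1.687 | pos [ 0.5145 -0.0368  0.166 ] rot [-1.569e+00  1.000e-03 -2.149e+00] F [ 1.1  0.2 -2.5] open 0.0305 t 13.75
```

```bash
python3 -m inch '[0.7,-2,0,-0.4,-0.12,0.7,-4,0,-0.8,-0.24,0.7,-6,0,-1.3,-0.36,0.7,-8,0,-1.8,-0.48,0.7,-10,0,-2.2,-0.6]' ; python3 g.py .6002 .1936 .16 -.4619
```

```text
time: 14.17
eef_pos: [0.5503, 0.0588, 0.1638]
ee_rot: [-1.572, 0.0, -1.548]
force: [-0.7, -0.5, -3.0]
opening: 0.0311
shift cm [-13.36   0.37   5.29] turn -1.087 | pos [0.5503 0.0588 0.1638] rot [-1.572  0.    -1.548] F [-0.7 -0.5 -3. ] open 0.0311 t 14.17
```

```bash
python3 -m inch '[0.7,-2,0,0.8,-0.12,0.7,-4.5,0,1.8,-0.24,0.7,-7,0,2.8,-0.36,0.7,-9,0,3.6,-0.48,0.7,-11,0,4.4,-0.6]' ; python3 g.py .6002 .1936 .16 -.4619
```

```text
time: 14.58
eef_pos: [0.5926, 0.1696, 0.1636]
ee_rot: [-1.572, 0.001, -0.948]
force: [0.4, -0.3, -2.9]
opening: 0.031
shift cm [-1.51  0.36  2.01] turn -0.486 | pos [0.5926 0.1696 0.1636] rot [-1.572e+00  1.000e-03 -9.480e-01] F [ 0.4 -0.3 -2.9] open 0.031 t 14.58
```

```bash
python3 -m inch '[0.7,-0.5,0,0.7,-0.12,0.7,-1,0,1.4,-0.24,0.7,-1.5,0,2,-0.36,0.7,-1.5,0,2,-0.486,0.7,-1.5,0,2,-0.486]' ; python3 -m inch '[0.7,0,0,0,0,0.7,0,0,0,0,0.7,0,0,0,0]'; python3 - <<'E'
from h import *
go(.6002,.1936,.0567,-.4619)
i=eyes.camera_info('wrist'); im=snap('wrist','w6.png'); crop(im,160,150,320,240,2.5,'w6c.png')
for y in (.095,.01,-.075): print(proj('wrist',[*W(.035,y),.012],i))
E
```

```text
time: 15.0
eef_pos: [0.6, 0.1924, 0.1634]
ee_rot: [-1.572, 0.002, -0.462]
force: [-0.2, 0.3, -3.4]
opening: 0.031
time: 15.25
eef_pos: [0.6004, 0.192, 0.1644]
ee_rot: [-1.571, 0.0, -0.472]
force: [0.7, 0.2, -2.4]
opening: 0.0307
shift cm [-0.08 10.77  0.14] turn -0.01 | pos [0.6004 0.192  0.1644] rot [-1.571  0.    -0.472] F [ 0.7  0.2 -2.4] open 0.0307 t 15.25
[415.4755969 187.9618725]
[320.6111279  228.02703069]
[232.72071162 265.14676024]
```

View pics/w6.png

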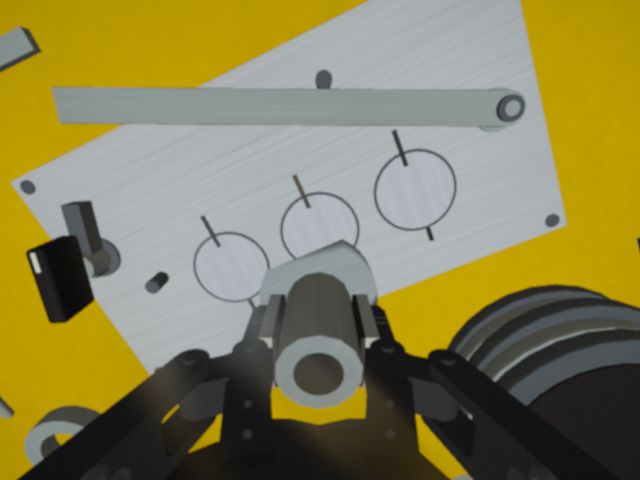

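```bash
python3 -m inch '[0.7,-0.08,3,0.14,-0.01,0.7,-0.08,6,0.14,-0.01,0.7,-0.08,8.5,0.14,-0.01,0.7,-0.08,10,0.14,-0.01,0.7,-0.08,10.5,0.14,-0.01]' ; python3 -m inch '[0.7,0,0,0,0,0.7,0,0,0,0,0.7,0,0,0,0]'; python3 - <<'E'
from h import *
go(.6002,.1936,.0567,-.4619)
E
```

```text
time: 15.72
eef_pos: [0.5994, 0.1934, 0.0571]
ee_rot: [-1.573, 0.002, -0.46]
force: [-0.3, 0.4, -2.5]
opening: 0.0309
time: 15.97
eef_pos: [0.6009, 0.1941, 0.0608]
ee_rot: [-1.569, -0.001, -0.459]
force: [-0.6, -0.5, -3.3]
opening: 0.0303
shift cm [-0.04  0.41 -0.08] turn 0.003 | pos [0.6009 0.1941 0.0608] rot [-1.569e+00 -1.000e-03 -4.590e-01] F [-0.6 -0.5 -3.3] open 0.0303 t 15.97
```

```bash
python3 -m inch '[0.7,-0.05,0.2,-0.08,0.003,0.7,-0.05,0.35,-0.08,0.003,0.7,-0.05,0.4,-0.08,0.003,0.7,-0.05,0.4,-0.08,0.003]' ; python3 g.py .6002 .1936 .0567 -.4619
```

```text
time: 16.3
eef_pos: [0.5999, 0.1934, 0.0568]
ee_rot: [-1.57, -0.001, -0.462]
force: [-4.5, -3.4, 12.9]
opening: 0.0309
shift cm [0.02 0.01 0.03] turn -0.0 | pos [0.5999 0.1934 0.0568] rot [-1.57e+00 -1.00e-03 -4.62e-01] F [-4.5 -3.4 12.9] open 0.0309 t 16.3
```

```bash
python3 -m inch '[0,0,0,0,0,0,0,0,0,0,0,0,0,0,0,0,0,0,0,0]'; python3 -m inch '[0,0,-3,0,0,0,0,-7,0,0,-0.3,0,-10,0,0,-0.3,0,-14,0,0,-0.3,0,-17,0,0]'; python3 g.py .6002 .1936 .25 -.8
```

```text
time: 16.63
eef_pos: [0.5996, 0.1935, 0.0556]
ee_rot: [-1.571, -0.0, -0.462]
force: [-0.5, 0.5, 0.1]
opening: 0.0428
time: 17.05
eef_pos: [0.5995, 0.1936, 0.2285]
ee_rot: [-1.569, -0.001, -0.462]
force: [-0.6, 0.2, 0.5]
opening: 0.0557
shift cm [ 0.06 -2.15  0.03] turn 0.338 | pos [0.5995 0.1936 0.2285] rot [-1.569e+00 -1.000e-03 -4.620e-01] F [-0.6  0.2  0.5] open 0.0557 t 17.05
```

```bash
python3 -m inch '[-0.3,3,-2,0,0,-0.3,6,-2,0,0,-0.3,6,-2,0,0,-0.3,6,-2,0,0,-0.3,6,-2,0,0]'; python3 - <<'E'
from h import *
i=eyes.camera_info('wrist'); im=snap('wrist','w7.png'); q=proj('wrist',[*W(.035,.01),.012],i); print(q,proj('wrist',[*W(.035,.01),.082],i)); x0,y0=int(q[0])-60,int(q[1])-60
print(x0,y0); crop(im,x0,y0,130,110,5,'w7c.png'); go(.6,.2,.25,-.5)
snap('top','t5.png')
E
```

```text
time: 17.47
eef_pos: [0.6528, 0.167, 0.2451]
ee_rot: [-1.571, 0.001, -0.461]
force: [-0.2, 0.5, -0.1]
opening: 0.0554
[319.32908372 151.27764016] [319.62079349 157.16016118]
259 91
shift cm [-6.18 -0.47  0.59] turn 0.039 | pos [0.6527 0.1672 0.2453] rot [-1.571e+00  1.000e-03 -4.610e-01] F [-0.8  0.1  0.2] open 0.0557 t 17.52
```

View pics/w7c.png

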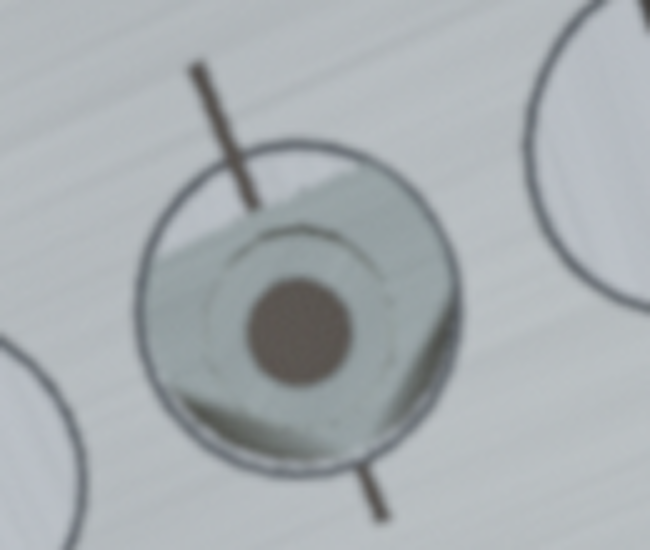

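```bash
cat >> h.py <<'E'
def overlay(im,i,c,ang,x0,y0,w,h,s,f,zb=.012,circ=True,n='wrist'):
    big=cv2.resize(im[y0:y0+h,x0:x0+w,::-1],None,fx=s,fy=s,interpolation=cv2.INTER_CUBIC)
    def pl(pts,col):
        q=np.array([(proj(n,p,i)-[x0,y0]+.5)*s-.5 for p in pts]); cv2.polylines(big,[np.round(q*8).astype(np.int32)],True,col,1,cv2.LINE_AA,3)
    t=np.linspace(0,2*np.pi,90); c=np.array(c)
    if circ: pl([[c[0]+.034*np.cos(a),c[1]+.034*np.sin(a),.012] for a in t],(0,0,255))
    a0=np.arccos(2/3); t2=np.linspace(ang+a0,ang+2*np.pi-a0,80)
    pl([[c[0]+.03*np.cos(a),c[1]+.03*np.sin(a),zb+.016] for a in t2],(0,255,0))
    pl([[c[0]+.016*np.cos(a),c[1]+.016*np.sin(a),zb+.07] for a in t],(255,255,0))
    cv2.imwrite('pics/'+f,big)
E
python3 - <<'E'
from h import *
i=eyes.camera_info('wrist'); im=cv2.imread('pics/w7.png')[:,:,::-1]
overlay(im,i,W(.035,.01),np.pi+th,259,91,130,110,5,'o7.png')
E
```

```text
(no output)
```

View pics/o7.png

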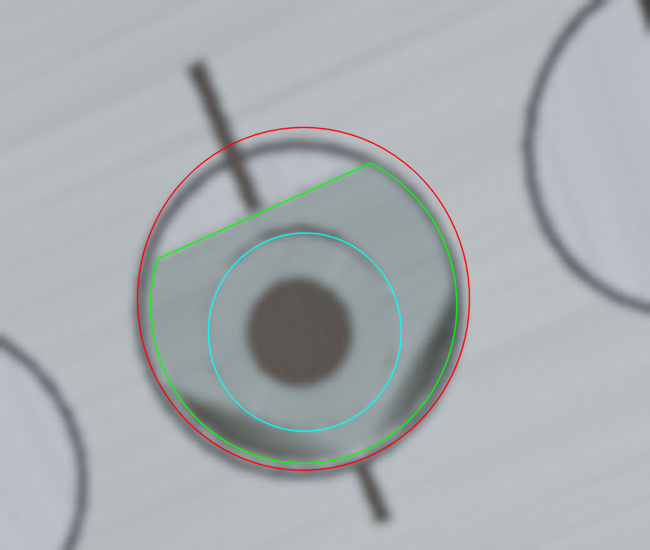

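View pics/t5.png

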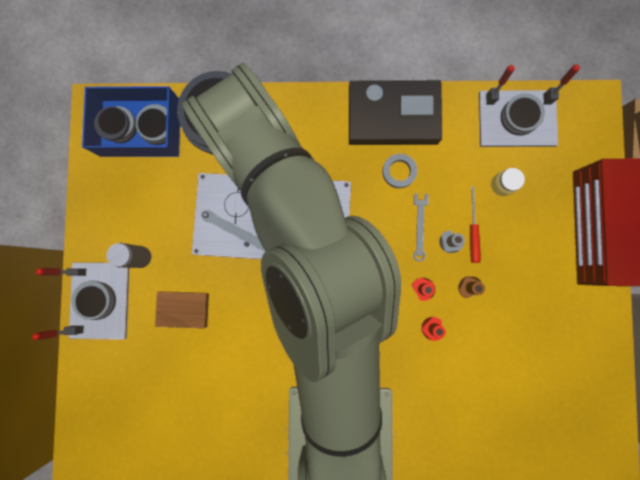

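```bash
cat >> h.py <<'E'
def circfit(im,i,c,n='wrist',r=.034,z=.012,it=6):
    """refine circle centre in world: radial dark ridge search +-5mm on the plate plane"""
    g=cv2.cvtColor(im,cv2.COLOR_RGB2GRAY).astype(np.float32); c=np.array(c,float)
    for k in range(it):
        A=[];b=[]
        for a in np.linspace(0,2*np.pi,72,endpoint=False):
            rr=np.linspace(r-.005,r+.005,41); d=np.array([np.cos(a),np.sin(a)])
            P=np.array([proj(n,[*(c+q*d),z],i) for q in rr]).astype(np.float32)
            v=cv2.remap(g,P[:,0],P[:,1],cv2.INTER_LINEAR).ravel(); j=v.argmin()
            if 2<j<38 and np.median(v)-v[j]>25: A.append([d[0],d[1],1]); b.append(rr[j]-r)
        A=np.array(A);b=np.array(b)
        w=np.ones(len(b),bool)
        for _ in range(3):
            x=np.linalg.lstsq(A[w],b[w],rcond=None)[0]; e=b-A@x; w=abs(e)<max(.0006,2*np.median(abs(e)))
        c=c+x[:2]
    return c,r+x[2],w.sum()
E
python3 - <<'E'
from h import *
import json
i=eyes.camera_info('wrist'); im=cv2.imread('pics/w7.png')[:,:,::-1]
for y in (.095,.01,-.075):
    try:
        c,r,n=circfit(im,i,W(.035,y)); print(y,W(.035,y).round(4),c.round(4),((c-W(.035,y))*1e3).round(2),round(r,4),n)
    except Exception as e: print(y,e)
it=eyes.camera_info('top'); t=cv2.imread('pics/t4.png')[:,:,::-1]
for y in (.095,.01,-.075):
    try:
        c,r,n=circfit(t,it,W(.035,y),'top'); print('top',((c-W(.035,y))*1e3).round(2),round(r,4),n)
    except Exception as e: print(y,e)
E
```

```text
0.095 [0.6049 0.2785] [0.6066 0.2771] [ 1.63 -1.37] 0.0328 69
0.01 [0.6002 0.1936] [0.6016 0.192 ] [ 1.43 -1.68] 0.0327 45
-0.075 [0.5955 0.1088] [0.5969 0.1065] [ 1.38 -2.25] 0.0329 69
0.095 1-dimensional array given. Array must be two-dimensional
0.01 1-dimensional array given. Array must be two-dimensional
-0.075 1-dimensional array given. Array must be two-dimensional
```

View pics/w7.png

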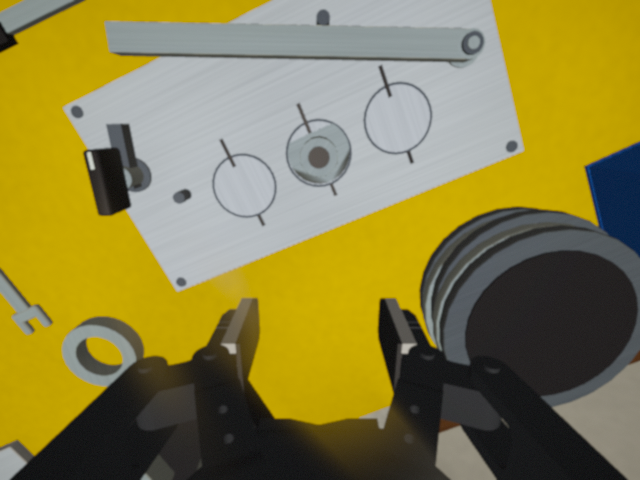

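```bash
sed -i 's/T0=np.array(\[.5647,.1856\])/T0=np.array([.5662,.1839])/' h.py; python3 -m inch '[-0.3,-3,2,0,0,-0.3,-5.9,5,0,0,-0.3,-5.9,8,0,0,-0.3,-5.9,8,0,0,-0.3,-5.9,8,0,0]'; python3 g.py .5999 .1934 .0567 -.462
```

```text
time: 17.98
eef_pos: [0.6005, 0.1928, 0.1657]
ee_rot: [-1.572, 0.001, -0.462]
force: [0.5, -0.3, 1.2]
opening: 0.0557
shift cm [-0.07 10.9   0.04] turn 0.0 | pos [0.6005 0.1928 0.1657] rot [-1.572e+00  1.000e-03 -4.620e-01] F [ 0.5 -0.3  1.2] open 0.0557 t 17.98
```

```bash
python3 -m inch '[-0.2,-0.05,4,0,0,-0.2,-0.05,8,0,0,-0.2,-0.05,10,0,0,-0.2,-0.05,10.8,0,0,-0.2,-0.05,10.8,0,0]'; python3 -m inch '[-0.2,0,0,0,0,-0.2,0,0,0,0]'; python3 g.py .5999 .1934 .0567 -.462
```

```text
time: 18.4
eef_pos: [0.6007, 0.193, 0.0577]
ee_rot: [-1.571, -0.0, -0.463]
force: [-0.4, 0.3, 0.3]
opening: 0.0514
time: 18.57
eef_pos: [0.6012, 0.1935, 0.0598]
ee_rot: [-1.568, -0.002, -0.462]
force: [-0.1, 0.3, -0.2]
opening: 0.0509
shift cm [-0.11  0.31 -0.07] turn -0.0 | pos [0.6012 0.1935 0.0598] rot [-1.568 -0.002 -0.462] F [-0.1  0.3 -0.2] open 0.0509 t 18.57
```

```bash
python3 -m inch '[0.6,-0.1,0.2,-0.07,0,0.6,-0.1,0.2,-0.07,0,0.6,-0.1,0.2,-0.07,0,0.6,-0.1,0.2,-0.07,0,0.7,-0.1,0.2,-0.07,0]' 40;python3 -m inch '[0.7,0,0,0,0,0.7,0,-0.2,0,0,0.7,0,-0.3,0,0,0.7,0,-0.3,0,0]'; python3 - <<'E'
from h import *
s=monitor.get_state(); go(s['eef_pos'][0]+.0016,s['eef_pos'][1]-.0016,s['eef_pos'][2],-.462); print(W(.035,.01))
E
```

```text
time: 18.98
eef_pos: [0.5992, 0.1931, 0.0567]
ee_rot: [-1.57, -0.001, -0.462]
force: [-1.9, -0.2, 7.5]
opening: 0.031
time: 19.32
eef_pos: [0.5989, 0.193, 0.0589]
ee_rot: [-1.571, -0.0, -0.462]
force: [-1.0, 0.2, -2.6]
opening: 0.031
shift cm [ 0.21  0.   -0.07] turn 0.0 | pos [0.5989 0.193  0.0589] rot [-1.571 -0.    -0.462] F [-1.   0.2 -2.6] open 0.031 t 19.32
[0.60170243 0.191936  ]
```

```bash
python3 -m inch '[0.7,0.23,0,-0.05,0,0.7,0.23,0,-0.05,0,0.7,0.23,0.15,-0.05,0,0.7,0.23,0.28,-0.05,0,0.7,0.23,0.28,-0.05,0]';python3 -m inch '[0.7,0,0,0,0,0,0,0,0,0,0,0,0,0,0,0,0,0,0,0]';python3 -m inch '[0,0,-3,0,0,0,0,-7,0,0,-0.3,0,-11,0,0,-0.3,0,-15,0,0,-0.3,0,-18.5,0,0]'; python3 -m inch '[-0.3,3,0,0,0,-0.3,5.9,0,0,0,-0.3,5.9,0,0,0,-0.3,5.9,0,0,0]';python3 - <<'E'
from h import *
i=eyes.camera_info('wrist'); im=snap('wrist','w8.png'); c=W(.035,.01); 
c,r,n=circfit(im,i,c);print(c,r,n); q=proj('wrist',[*c,.012],i); x0,y0=int(q[0])-60,int(q[1])-60
overlay(im,i,c,np.pi+th,x0,y0,130,110,5,'o8.png'); go(.6,.2,.25,-.5)
E
```

```text
time: 19.73
eef_pos: [0.6007, 0.1915, 0.0567]
ee_rot: [-1.571, -0.001, -0.462]
force: [-5.3, -3.3, 17.8]
opening: 0.0312
time: 20.07
eef_pos: [0.6006, 0.1916, 0.0556]
ee_rot: [-1.571, 0.0, -0.462]
force: [0.6, 0.4, -0.3]
opening: 0.0426
time: 20.48
eef_pos: [0.6005, 0.1916, 0.2434]
ee_rot: [-1.57, -0.0, -0.462]
force: [1.7, 0.1, 0.7]
opening: 0.0557
time: 20.82
eef_pos: [0.6539, 0.1646, 0.2399]
ee_rot: [-1.571, 0.001, -0.463]
force: [-0.9, 0.1, 0.3]
opening: 0.0553
[0.60102525 0.19212063] 0.03234709671882667 51
shift cm [-6.3  -0.98  0.73] turn 0.038 | pos [0.6532 0.1654 0.2402] rot [-1.571e+00  1.000e-03 -4.620e-01] F [ 0.1 -0.2  0.8] open 0.0554 t 20.87
```

View pics/o8.png

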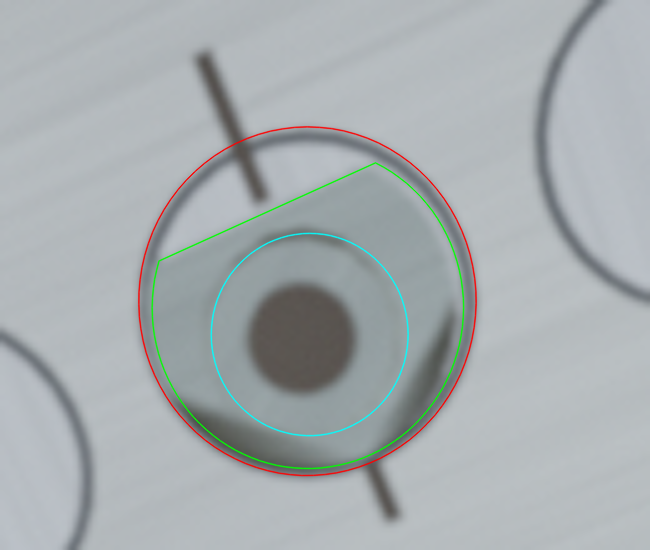

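```bash
python3 - <<'E'
from h import *
i=eyes.camera_info('wrist'); im=cv2.imread('pics/w8.png')[:,:,::-1]
for y in (.095,-.075):
    c,r,n=circfit(im,i,W(.035,y)); print(c,((c-W(.035,y))*1e3).round(2),r,n)
go(.495,-.347,.245,-1.84)
E
python3 -m inch '[-0.3,2.5,0,-2.5,0.1,-0.3,5,0,-5,0.2,-0.3,7,0,-7.5,0.3,-0.3,9,0,-10,0.4,-0.3,10.5,0,-13,0.5]'
python3 g.py .495 -.347 .245 -1.84
```

```text
[0.60542373 0.27808578] [-1.01  1.28] 0.032850000000000004 70
[0.5959659  0.10740186] [-1.    0.33] 0.03282142857142857 70
shift cm [  8.67  -0.49 -52.92] turn 1.378 | pos [0.6532 0.1654 0.2402] rot [-1.571e+00  1.000e-03 -4.620e-01] F [ 0.1 -0.2  0.8] open 0.0554 t 20.87
time: 21.28
eef_pos: [0.6896, 0.0018, 0.2405]
ee_rot: [-1.571, 0.001, -0.965]
force: [0.3, -0.2, -0.2]
opening: 0.0554
shift cm [ 17.6   -0.47 -35.85] turn 0.875 | pos [0.6896 0.0018 0.2405] rot [-1.571e+00  1.000e-03 -9.650e-01] F [ 0.3 -0.2 -0.2] open 0.0554 t 21.28
```

```bash
python3 -m inch '[-0.3,1.8,0,-3.6,0.1,-0.3,3.6,0,-7.2,0.2,-0.3,5.4,0,-10.5,0.3,-0.3,7.2,0,-14,0.4,-0.3,9,0,-18,0.5]'
python3 g.py .495 -.347 .245 -1.84
```

```text
time: 21.7
eef_pos: [0.5932, -0.1732, 0.2408]
ee_rot: [-1.571, 0.001, -1.466]
force: [1.5, -1.3, -0.6]
opening: 0.0557
shift cm [ 16.26  -0.43 -11.59] turn 0.374 | pos [ 0.5932 -0.1732  0.2408] rot [-1.571e+00  1.000e-03 -1.466e+00] F [ 1.5 -1.3 -0.6] open 0.0557 t 21.7
```

```bash
python3 -m inch '[-0.3,3.2,0,-2.4,0.1,-0.3,6.4,0,-4.8,0.2,-0.3,9.6,0,-7,0.3,-0.3,13,0,-9.3,0.374,-0.3,16,-0.4,-11.6,0.374]'
python3 -m inch '[-0.3,0,0,0,0,-0.3,0,0,0,0,-0.3,0,0,0,0,-0.3,0,0,0,0]'
python3 - <<'E'
from h import *
i=eyes.camera_info('wrist'); im=snap('wrist','w9.png'); q=proj('wrist',[.511,-.289,.03],i); x0,y0=int(q[0])-60,int(q[1])-50;print(q,x0,y0)
crop(im,x0,y0,120,100,6,'w9c.png')
go(.511,-.289,.046,-1.84)
E
```

```text
time: 22.12
eef_pos: [0.4951, -0.3454, 0.2444]
ee_rot: [-1.572, 0.0, -1.841]
force: [0.9, -1.3, -0.0]
opening: 0.0558
time: 22.45
eef_pos: [0.4973, -0.3429, 0.2447]
ee_rot: [-1.571, 0.001, -1.834]
force: [0.1, 0.2, -0.2]
opening: 0.0554
[317.51711832 155.48202646] 257 105
shift cm [-5.56 19.87 -0.08] turn 0.006 | pos [ 0.4973 -0.3431  0.2447] rot [-1.571e+00  1.000e-03 -1.834e+00] F [ 0.8  0.4 -0.7] open 0.0556 t 22.5
```

View pics/w9c.png

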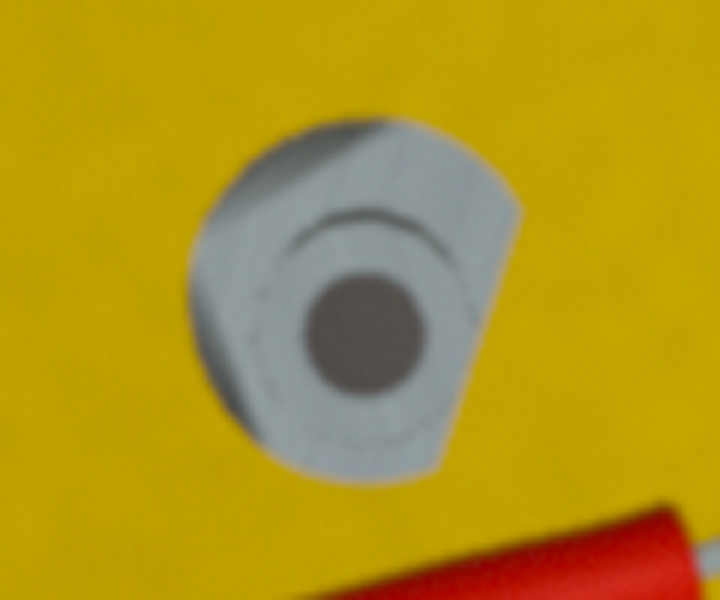

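View pics/w9.png

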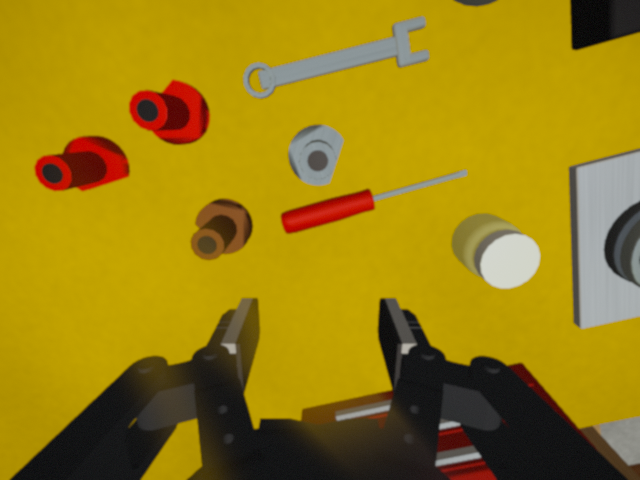

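```bash
python3 - <<'E'
from h import *
i=eyes.camera_info('wrist'); 
def f(U,V,z): return ray('wrist',(U+.5)/6-.5+257,(V+.5)/6-.5+105,z,i)[:2]
q=f(366,334,.07);a=f(521,210,.016);b=f(438,470,.016);m=(a+b)/2;t=b-a;nn=np.array([-t[1],t[0]]);nn*=np.sign(nn@(m-q));nn/=np.linalg.norm(nn)
print(q,np.linalg.norm(t),(m-q)@nn,m-nn*.02,np.degrees(np.arctan2(nn[1],nn[0])))
E
```

```text
[ 0.5108677  -0.29004122] 0.045250090799594314 0.020123411510608778 [ 0.51073335 -0.29048658] -32.17122340604808
```

```bash
python3 g.py .5108 -.2902 .056 -1.99; python3 -m inch '[-0.3,-2,4,0,0.08,-0.3,-4,8,0,0.156,-0.3,-5.5,8,-0.15,0.156,-0.3,-5.5,8,-0.15,0.156,-0.3,-5.5,8,-0.15,0.156]';  python3 g.py .5108 -.2902 .056 -1.99
```

```text
shift cm [-5.44 18.87 -0.07] turn 0.156 | pos [ 0.4973 -0.3431  0.2447] rot [-1.571e+00  1.000e-03 -1.834e+00] F [ 0.8  0.4 -0.7] open 0.0556 t 22.5
time: 22.92
eef_pos: [0.5102, -0.2895, 0.1646]
ee_rot: [-1.571, 0.0, -1.989]
force: [0.4, -0.5, 0.8]
opening: 0.0551
shift cm [ 0.05 10.86  0.09] turn 0.001 | pos [ 0.5102 -0.2895  0.1646] rot [-1.571  0.    -1.989] F [ 0.4 -0.5  0.8] open 0.0551 t 22.92
```

```bash
python3 -m inch '[-0.3,0.05,4,0.05,0,-0.3,0.05,7,0.05,0,-0.3,0.05,9.5,0.05,0,-0.3,0.05,10.8,0.05,0,-0.3,0.05,10.8,0.05,0]'; python3 -m inch '[0.6,0,0,0,0,0.6,0,0,0,0,0.6,0,0,0,0,0.6,0,0,0,0,0.6,0,0,0,0]' 20; python3 -m inch '[-0.3,0,0,0,0,-0.3,0,0,0,0,-0.3,0,0,0,0,-0.3,0,0,0,-0.12,-0.3,0,0,0,-0.24]';python3 -m inch '[-0.3,0,0,0,-0.12,-0.3,0,0,0,-0.24,-0.3,0,0,0,-0.36,-0.3,0,0,0,-0.48,-0.3,0,0,0,-0.6]';python3 -m inch '[-0.3,0,0,0,-0.12,-0.3,0,0,0,-0.24,-0.3,0,0,0,-0.36,-0.3,0,0,0,-0.48,-0.3,0,0,0,-0.6]';python3 -m inch '[-0.3,0,0,0,-0.13,-0.3,0,0,0,-0.13,-0.3,0,0,0,-0.13]';
```

```text
time: 23.33
eef_pos: [0.5091, -0.2916, 0.055]
ee_rot: [-1.573, 0.0, -1.992]
force: [0.3, 0.3, 0.3]
opening: 0.0555
time: 23.75
eef_pos: [0.5104, -0.2921, 0.0583]
ee_rot: [-1.568, -0.0, -1.992]
force: [-1.1, 0.9, 10.4]
opening: 0.0314
time: 24.17
eef_pos: [0.5099, -0.2917, 0.057]
ee_rot: [-1.571, -0.0, -1.747]
force: [-0.7, 0.2, -0.8]
opening: 0.0556
time: 24.58
eef_pos: [0.5098, -0.2918, 0.0569]
ee_rot: [-1.571, -0.0, -1.146]
force: [-0.3, -0.5, 0.3]
opening: 0.0559
time: 25.0
eef_pos: [0.5098, -0.2919, 0.0569]
ee_rot: [-1.571, -0.0, -0.546]
force: [-0.3, 0.2, 0.1]
opening: 0.0557
time: 25.25
eef_pos: [0.5097, -0.2918, 0.0567]
ee_rot: [-1.571, 0.0, -0.426]
force: [0.1, -0.1, 0.2]
opening: 0.0553
```

```bash
python3 -m inch '[0.6,0.08,0,0,0,0.6,0.08,0,0,0,0.6,0.08,0,0,0,0.6,0.08,0,0,0,0.6,0.08,0,0,0]' 20;python3 -m inch '[0.7,0,0,0,0,0.7,0,0,0,0]' 60;python3 -m inch '[0.7,0,-1,0,0,0.7,0,-3,0,0,0.7,0,-6,0,0,0.7,0,-9,0,0,0.7,0,-9,0,0]';python3 - <<'E'
from h import *
go(.5964,.107,.16,-.42-2.636)
im=snap('wrist','w10.png'); crop(im,240,200,160,120,5,'w10c.png')
E
```

```text
time: 25.67
eef_pos: [0.5108, -0.2919, 0.0569]
ee_rot: [-1.571, -0.0, -0.422]
force: [-0.2, 1.5, 4.4]
opening: 0.0318
time: 25.83
eef_pos: [0.5108, -0.2919, 0.057]
ee_rot: [-1.571, -0.001, -0.422]
force: [0.4, 2.1, 7.1]
opening: 0.0307
time: 26.25
eef_pos: [0.5119, -0.2924, 0.1519]
ee_rot: [-1.571, -0.006, -0.422]
force: [0.5, -0.3, -1.8]
opening: 0.0306
shift cm [-8.66 -0.85 39.89] turn 2.634 | pos [ 0.5119 -0.2924  0.1519] rot [-1.571 -0.006 -0.422] F [ 0.5 -0.3 -1.8] open 0.0306 t 26.25
```

View pics/w10c.png

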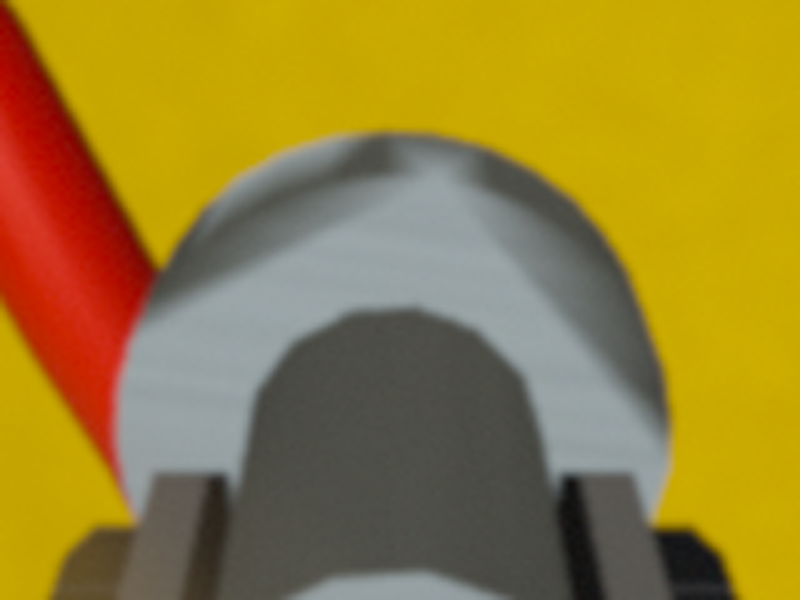

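```bash
python3 -m inch '[0.7,-0.4,-0.6,2,0.12,0.7,-0.9,-1.2,4,0.24,0.7,-1.3,-1.8,6,0.36,0.7,-1.8,-2,8,0.48,0.7,-2.1,-2,10,0.6]'; python3 g.py .5964 .107 .17 -3.058
```

```text
time: 26.72
eef_pos: [0.5318, -0.1914, 0.1663]
ee_rot: [-1.572, 0.001, -1.028]
force: [-0.2, 0.6, -3.4]
opening: 0.0306
shift cm [-22.22  -0.37  20.93] turn 2.03 | pos [ 0.5318 -0.1914  0.1663] rot [-1.572e+00  1.000e-03 -1.028e+00] F [-0.2  0.6 -3.4] open 0.0306 t 26.72
```

```bash
python3 -m inch '[0.7,-1.5,0,1.4,0.12,0.7,-3,0,2.8,0.24,0.7,-4.5,0,4.2,0.36,0.7,-6,0,5.6,0.48,0.7,-7.5,0,7,0.6]'; python3 g.py .5964 .107 .17 -3.058
```

```text
time: 27.13
eef_pos: [0.5524, -0.0909, 0.1658]
ee_rot: [-1.573, -0.0, -1.628]
force: [-0.5, 1.4, -3.7]
opening: 0.0309
shift cm [-20.01  -0.43   3.26] turn 1.43 | pos [ 0.5524 -0.0909  0.1658] rot [-1.573 -0.    -1.628] F [-0.5  1.4 -3.7] open 0.0309 t 27.13
```

```bash
python3 -m inch '[0.7,-1.7,0,0.3,0.12,0.7,-3.4,0,0.6,0.24,0.7,-5.1,0,0.8,0.36,0.7,-6.8,0,1.1,0.48,0.7,-8.5,0,1.4,0.6]'; python3 g.py .5964 .107 .17 -3.058
```

```text
time: 27.55
eef_pos: [0.5707, -0.0069, 0.1658]
ee_rot: [-1.572, -0.002, -2.228]
force: [0.1, 0.9, -4.0]
opening: 0.0307
shift cm [-10.59  -0.43  -4.93] turn 0.83 | pos [ 0.5707 -0.0069  0.1658] rot [-1.572e+00 -2.000e-03 -2.228e+00] F [ 0.1  0.9 -4. ] open 0.0307 t 27.55
```

```bash
python3 -m inch '[0.7,-1.6,0,-0.7,0.12,0.7,-3.2,0,-1.5,0.24,0.7,-4.8,0,-2.2,0.36,0.7,-6.4,0,-3,0.48,0.7,-7.9,0,-3.7,0.6]'; python3 g.py .5964 .107 .17 -3.058
```

```text
time: 27.97
eef_pos: [0.5892, 0.0786, 0.1658]
ee_rot: [-1.571, -0.002, -2.828]
force: [0.7, -0.2, -3.2]
opening: 0.0305
shift cm [-1.56 -0.43 -2.48] turn 0.23 | pos [0.5892 0.0786 0.1658] rot [-1.571e+00 -2.000e-03 -2.828e+00] F [ 0.7 -0.2 -3.2] open 0.0305 t 27.97
```

```bash
python3 -m inch '[0.7,-0.6,0,-1,0.1,0.7,-1.1,0,-2,0.2,0.7,-1.6,0,-2.5,0.23,0.7,-1.6,0,-2.5,0.23,0.7,-1.6,0,-2.5,0.23]'; python3 -m inch '[0.7,0,0,0,0,0.7,0,0,0,0,0.7,0,0,0,0]';python3 - <<'E'
from h import *
go(.5964,.107,.069,-3.058)
i=eyes.camera_info('wrist'); im=snap('wrist','w11.png')
for y in (.095,-.075):
  try:
    c,r,n=circfit(im,i,W(.035,y)); print(y,c,((c-W(.035,y))*1e3).round(2),r,n)
  except Exception as e: print(e)
E
```

```text
time: 28.38
eef_pos: [0.5965, 0.1062, 0.1659]
ee_rot: [-1.57, -0.002, -3.05]
force: [0.5, -0.8, -4.4]
opening: 0.031
time: 28.63
eef_pos: [0.5969, 0.1058, 0.1667]
ee_rot: [-1.571, -0.0, -3.052]
force: [-0.0, 0.1, -3.6]
opening: 0.0308
shift cm [ 0.04  9.77 -0.12] turn 0.006 | pos [0.5969 0.1058 0.1667] rot [-1.571 -0.    -3.052] F [-0.   0.1 -3.6] open 0.0308 t 28.63
0.095 [0.60582346 0.27733472] [-0.61  0.53] 0.032873032065636916 69
-0.075 [0.59604234 0.10664119] [-0.93 -0.43] 0.03287033404149498 42
```

View pics/w11.png

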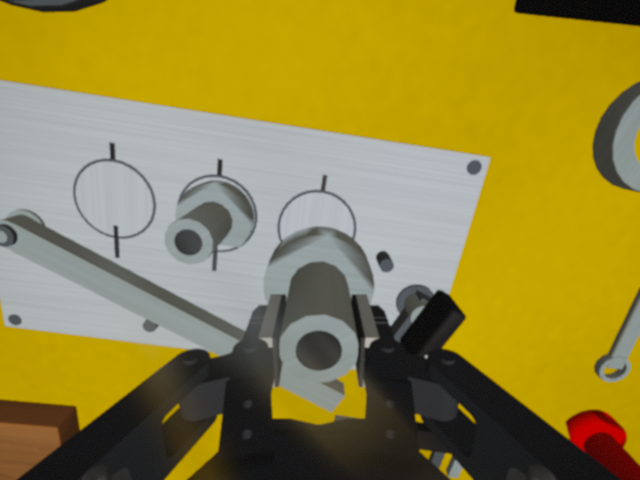

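```bash
python3 -m inch '[0.7,0.06,3,-0.11,0.006,0.7,0.06,6,-0.11,0.006,0.7,0.06,8,-0.11,0.006,0.7,0.06,9,-0.11,0.006,0.7,0.06,9.3,-0.11,0.006]'; python3 -m inch '[0.7,0,0,0,0,0.7,0,0,0,0,0.7,0,0,0,0]';python3 g.py .5962 .1069 .069 -3.058
```

```text
time: 29.1
eef_pos: [0.5957, 0.1073, 0.0724]
ee_rot: [-1.571, -0.002, -3.058]
force: [-0.0, -0.5, -4.0]
opening: 0.0306
time: 29.35
eef_pos: [0.5969, 0.1076, 0.075]
ee_rot: [-1.571, 0.002, -3.058]
force: [-1.2, -0.0, -4.1]
opening: 0.0304
shift cm [0.07 0.6  0.07] turn 0.0 | pos [0.5969 0.1076 0.075 ] rot [-1.571e+00  2.000e-03 -3.058e+00] F [-1.2 -0.  -4.1] open 0.0304 t 29.35
```

```bash
python3 -m inch '[0.7,0.04,0.2,0.06,0,0.7,0.04,0.4,0.06,0,0.7,0.04,0.55,0.06,0,0.7,0.04,0.6,0.06,0,0.7,0.04,0.6,0.06,0]'; python3 g.py .5962 .1069 .069 -3.058
```

```text
time: 29.77
eef_pos: [0.5961, 0.1069, 0.069]
ee_rot: [-1.571, 0.001, -3.058]
force: [-6.7, -1.3, 20.5]
opening: 0.0304
shift cm [-0.01  0.    0.  ] turn 0.0 | pos [0.5961 0.1069 0.069 ] rot [-1.571e+00  1.000e-03 -3.058e+00] F [-6.7 -1.3 20.5] open 0.0304 t 29.77
```

```bash
python3 -m inch '[0,0,0,0,0,0,0,0,0,0,0,0,0,0,0,0,0,0,0,0]';python3 -m inch '[0,0,-3,0,0,0,0,-7,0,0,-0.3,0,-11,0,0,-0.3,0,-15,0,0,-0.3,0,-18.5,0,0]'; python3 -m inch '[-0.3,3,0,-2,0,-0.3,6,0,-4,0,-0.3,6,0,-4,0,-0.3,6,0,-4,0]';python3 -m inch '[-0.3,0,0,0,0,-0.3,0,0,0,0,-0.3,0,0,0,0]';python3 - <<'E'
from h import *
i=eyes.camera_info('wrist'); im=snap('wrist','w12.png'); go(.55,.107,.25,-3.058)
for k,y in (('a',.01),('b',-.075)):
    c=W(.035,y)-[.0006,0]; q=proj('wrist',[*c,.012],i); x0,y0=int(q[0])-60,int(q[1])-60; print(q)
    overlay(im,i,c,np.pi+th,x0,y0,130,115,5,'o12%s.png'%k)
E
```

```text
time: 30.1
eef_pos: [0.596, 0.107, 0.0677]
ee_rot: [-1.571, 0.0, -3.058]
force: [0.9, 0.3, 0.6]
opening: 0.0426
time: 30.52
eef_pos: [0.5959, 0.1068, 0.2555]
ee_rot: [-1.571, 0.001, -3.058]
force: [0.7, 0.0, -0.2]
opening: 0.0554
time: 30.85
eef_pos: [0.5319, 0.1428, 0.2532]
ee_rot: [-1.571, 0.0, -3.056]
force: [0.7, -0.9, -0.9]
opening: 0.0555
time: 31.1
eef_pos: [0.5333, 0.1412, 0.2524]
ee_rot: [-1.571, -0.0, -3.059]
force: [-0.3, -0.7, 0.3]
opening: 0.0555
shift cm [-1.39  0.24  3.55] turn -0.001 | pos [0.5332 0.1412 0.2524] rot [-1.571 -0.    -3.059] F [ 0.9 -0.3 -0.5] open 0.0555 t 31.15
[274.03591627 137.52415199]
[355.23819713 149.41499899]
```

View pics/o12a.png

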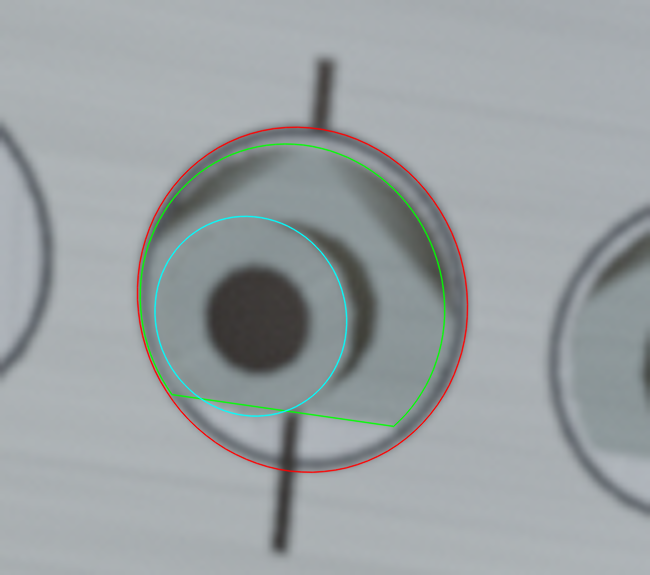

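View pics/o12b.png

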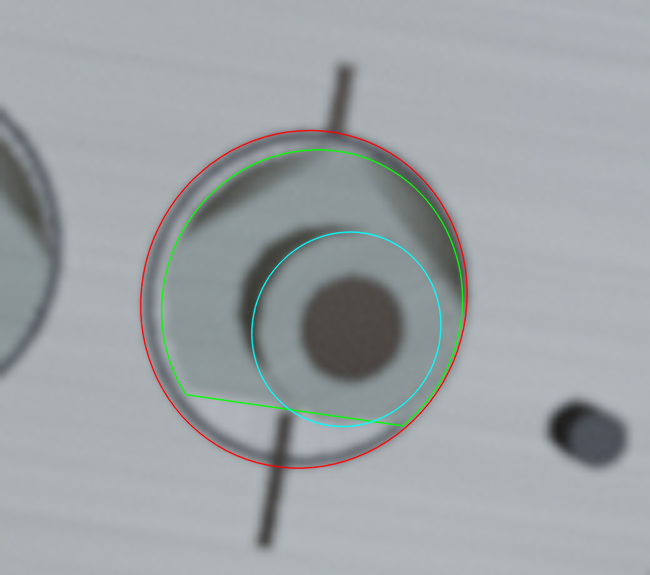

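```bash
python3 - <<'E'
from h import *
s=monitor.get_state()
p=barp(.42,.265,-.033); print(p); go(*p,.15,th-.42,s)
E
python3 -m inch '[1,0,0,0,-0.12,1,0,0,0,-0.24,1,0,0,0,-0.36,1,0,0,0,-0.48,1,0,0,0,-0.6]';python3 -m inch '[1,0,0,0,-0.12,1,0,0,0,-0.24,1,0,0,0,-0.36,1,0,0,0,-0.48,1,0,0,0,-0.6]';python3 -m inch '[1,0,0,0,-0.12,1,0,0,0,-0.24,1,0,0,0,-0.36,1,0,0,0,-0.48,1,0,0,0,-0.6]';python3 -m inch '[1,0,0,0,-0.12,1,0,0,0,-0.24,1,0,0,0,-0.36,1,0,0,0,-0.48,1,0,0,0,-0.6]'; python3 - <<'E'
from h import *
s=monitor.get_state()
p=barp(.42,.265,-.033); print(p); go(*p,.15,th-.42,s)
E
```

```text
[0.42496839 0.13317139]
shift cm [10.85 10.24 -0.09] turn -2.583 | pos [0.5332 0.1412 0.2524] rot [-1.571 -0.    -3.059] F [ 0.9 -0.3 -0.5] open 0.0555 t 31.15
time: 31.57
eef_pos: [0.5331, 0.1414, 0.2525]
ee_rot: [-1.571, -0.0, -2.453]
force: [0.5, -0.2, 0.2]
opening: 0.0005
time: 31.98
eef_pos: [0.5331, 0.1414, 0.2525]
ee_rot: [-1.571, 0.0, -1.853]
force: [0.0, 0.4, -0.2]
opening: -0.0003
time: 32.4
eef_pos: [0.5331, 0.1413, 0.2526]
ee_rot: [-1.571, 0.0, -1.253]
force: [0.2, 0.3, -0.3]
opening: -0.0
time: 32.82
eef_pos: [0.5331, 0.1413, 0.2525]
ee_rot: [-1.571, 0.0, -0.653]
force: [-0.4, 0.2, -0.4]
opening: -0.0001
[0.42496839 0.13317139]
shift cm [-8.1  10.26 -7.21] turn -0.177 | pos [0.5331 0.1413 0.2525] rot [-1.571  0.    -0.653] F [-0.4  0.2 -0.4] open -0.0001 t 32.82
```

```bash
python3 -m inch '[1,-2.5,0,-2.2,-0.1,1,-5,2,-4.4,-0.177,1,-8.1,5,-7.2,-0.177,1,-8.1,8,-7.2,-0.177,1,-8.1,10.2,-7.2,-0.177]';python3 -m inch '[1,0,0,0,0,1,0,0,0,0]'; python3 - <<'E'
from h import *
s=monitor.get_state()
p=barp(.42,.265,-.033); print(p); go(*p,.038,th-.42,s)
im=snap('top','t6.png'); crop(im,180,160,190,120,4,'t6c.png')
E
```

```text
time: 33.23
eef_pos: [0.4226, 0.1336, 0.1492]
ee_rot: [-1.572, 0.002, -0.481]
force: [0.9, -0.4, -0.3]
opening: -0.0002
time: 33.4
eef_pos: [0.4249, 0.1344, 0.1507]
ee_rot: [-1.572, 0.001, -0.481]
force: [-0.2, 0.4, 0.5]
opening: -0.0001
[0.42496839 0.13317139]
shift cm [ 0.07 11.27 -0.09] turn -0.005 | pos [0.4249 0.1344 0.1507] rot [-1.572e+00  1.000e-03 -4.810e-01] F [-0.2  0.4  0.5] open -0.0001 t 33.4
```

View pics/t6c.png

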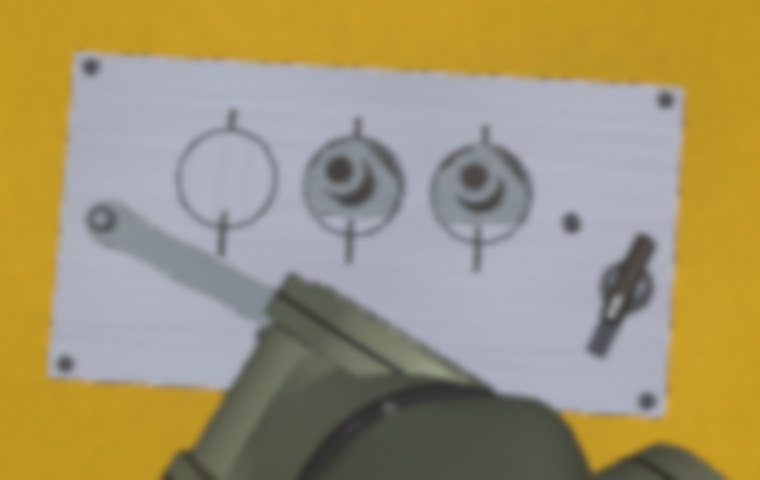

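```bash
python3 - <<'E'
from h import *
im=snap('side','s6.png'); crop(im,200,210,160,160,4,'s6c.png')
E
```

```text
(no output)
```

View pics/s6c.png

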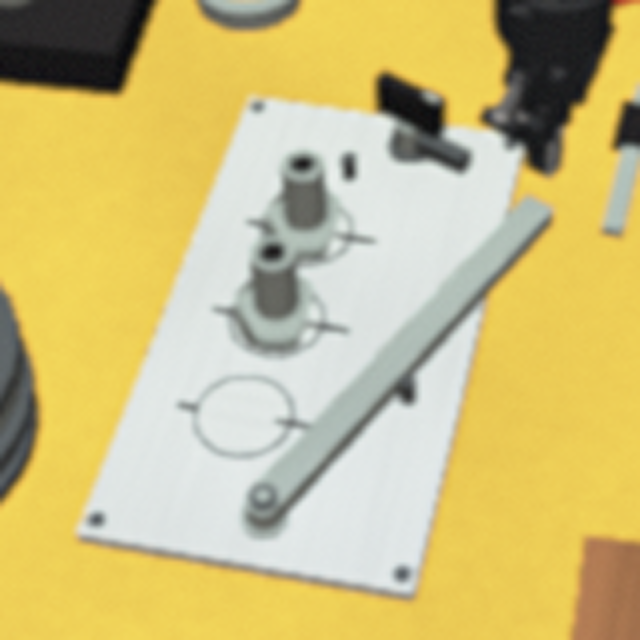

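```bash
python3 -m inch '[1,0,3,0,0,1,0,6,-0.1,0,1,0,9,-0.1,0,1,0,10.6,-0.1,0,1,0,11.1,-0.1,0]'; python3 -m inch '[1,0,0,0,0,1,0,0,0,0]'; python3 - <<'E'
from h import *
s=monitor.get_state()
for a in (.42,.37,.32,.27,.22):
    p=barp(a,.265,-.023); go(*p,.038,th-a,s)
E
```

```text
time: 33.92
eef_pos: [0.4245, 0.1336, 0.0386]
ee_rot: [-1.571, -0.0, -0.481]
force: [-0.9, 0.7, 0.7]
opening: 0.0003
time: 34.08
eef_pos: [0.4249, 0.1336, 0.0409]
ee_rot: [-1.57, -0.001, -0.481]
force: [0.1, 0.2, 1.0]
opening: 0.0001
shift cm [ 1.02  0.29 -0.03] turn -0.006 | pos [0.4249 0.1336 0.0409] rot [-1.57e+00 -1.00e-03 -4.81e-01] F [0.1 0.2 1. ] open 0.0001 t 34.08
shift cm [ 2.35  0.29 -0.1 ] turn -0.056 | pos [0.4249 0.1336 0.0409] rot [-1.57e+00 -1.00e-03 -4.81e-01] F [0.1 0.2 1. ] open 0.0001 t 34.08
shift cm [ 3.68  0.29 -0.11] turn -0.106 | pos [0.4249 0.1336 0.0409] rot [-1.57e+00 -1.00e-03 -4.81e-01] F [0.1 0.2 1. ] open 0.0001 t 34.08
shift cm [ 5.01  0.29 -0.05] turn -0.156 | pos [0.4249 0.1336 0.0409] rot [-1.57e+00 -1.00e-03 -4.81e-01] F [0.1 0.2 1. ] open 0.0001 t 34.08
shift cm [6.33 0.29 0.07] turn -0.206 | pos [0.4249 0.1336 0.0409] rot [-1.57e+00 -1.00e-03 -4.81e-01] F [0.1 0.2 1. ] open 0.0001 t 34.08
```

```bash
python3 -m inch '[1,1,0.25,0,0,1,2.3,0.25,-0.1,-0.05,1,3.7,0.25,-0.1,-0.1,1,5,0.25,-0.05,-0.15,1,6.3,0.25,0.07,-0.2]'; python3 - <<'E'
from h import *
s=monitor.get_state()
for a in (.17,.12,.07,.03,.0,-.01):
    p=barp(a,.265,-.023); go(*p,.038,th-a,s)
E
```

```text
time: 34.5
eef_pos: [0.4818, 0.1043, 0.0392]
ee_rot: [-1.569, -0.002, -0.28]
force: [-0.4, 0.5, -0.9]
opening: -0.0003
shift cm [ 1.27  0.13 -0.03] turn -0.054 | pos [0.4818 0.1043 0.0392] rot [-1.569 -0.002 -0.28 ] F [-0.4  0.5 -0.9] open -0.0003 t 34.5
shift cm [ 2.6   0.13 -0.04] turn -0.104 | pos [0.4818 0.1043 0.0392] rot [-1.569 -0.002 -0.28 ] F [-0.4  0.5 -0.9] open -0.0003 t 34.5
shift cm [3.93 0.13 0.01] turn -0.154 | pos [0.4818 0.1043 0.0392] rot [-1.569 -0.002 -0.28 ] F [-0.4  0.5 -0.9] open -0.0003 t 34.5
shift cm [4.99 0.13 0.11] turn -0.194 | pos [0.4818 0.1043 0.0392] rot [-1.569 -0.002 -0.28 ] F [-0.4  0.5 -0.9] open -0.0003 t 34.5
shift cm [5.78 0.13 0.2 ] turn -0.224 | pos [0.4818 0.1043 0.0392] rot [-1.569 -0.002 -0.28 ] F [-0.4  0.5 -0.9] open -0.0003 t 34.5
shift cm [6.05 0.14 0.24] turn -0.234 | pos [0.4818 0.1043 0.0392] rot [-1.569 -0.002 -0.28 ] F [-0.4  0.5 -0.9] open -0.0003 t 34.5
```

```bash
python3 -m inch '[1,1.2,0.13,0,-0.05,1,2.5,0.13,-0.04,-0.1,1,3.7,0.13,0,-0.15,1,4.5,0.13,0.08,-0.18,1,4.9,0.13,0.1,-0.19]'; python3 -m inch '[1,0.2,0,0,0,1,0.4,0,0,-0.01,1,0.6,0,0.05,-0.02,1,0.6,0,0.05,-0.02]'; python3 - <<'E'
from h import *
s=monitor.get_state()
n=RF@np.array([1,0]); print('n',(s['eef_pos'][:2]-W(0,.17))@n)
for a in (0,-.01): p=barp(a,.265,-.023); go(*p,.038,th-a,s)
E
```

```text
time: 34.92
eef_pos: [0.5292, 0.0914, 0.0377]
ee_rot: [-1.57, -0.002, -0.092]
force: [-0.3, 0.3, 1.1]
opening: 0.0001
time: 35.25
eef_pos: [0.534, 0.0925, 0.0362]
ee_rot: [-1.571, -0.0, -0.07]
force: [0.1, 1.0, 0.8]
opening: -0.0002
n -0.027103851215237517
shift cm [ 0.41 -0.18 -0.19] turn -0.014 | pos [0.534  0.0925 0.0362] rot [-1.571 -0.    -0.07 ] F [0.1 1.  0.8] open -0.0002 t 35.25
shift cm [ 0.68 -0.18 -0.21] turn -0.024 | pos [0.534  0.0925 0.0362] rot [-1.571 -0.    -0.07 ] F [0.1 1.  0.8] open -0.0002 t 35.25
```

```bash
python3 -m inch '[1,0.15,-0.1,0,0,1,0.3,-0.1,0,-0.01,1,0.4,-0.1,0,-0.015,1,0.4,-0.1,0,-0.015]'; python3 -m inch '[1,0.1,0,0,0,1,0.2,0,0,0,1,0.2,0,0,0]'
```

```text
time: 35.58
eef_pos: [0.5378, 0.0921, 0.0369]
ee_rot: [-1.571, 0.0, -0.055]
force: [1.1, -0.5, 0.2]
opening: 0.0
time: 35.83
eef_pos: [0.5381, 0.0921, 0.0368]
ee_rot: [-1.571, 0.003, -0.055]
force: [-15.2, 0.7, 9.3]
opening: 0.0001
```

```bash
python3 -m inch '[1,0.1,0,0,0,1,0.1,0,0,0]'; python3 -m inch '[1,-0.5,0,0,0,1,-1.5,0,0,0,1,-1.5,-4,0,0,1,-1.5,-8,0,0,1,-1.5,-12,0,0]'; python3 - <<'E'
from h import *
s=monitor.get_state()
go(.5345,.0118,.16,-.4265)
E
```

```text
time: 36.0
eef_pos: [0.5382, 0.092, 0.0367]
ee_rot: [-1.572, 0.005, -0.055]
force: [-20.0, 0.3, 13.8]
opening: -0.0001
time: 36.42
eef_pos: [0.5252, 0.0929, 0.1584]
ee_rot: [-1.57, 0.001, -0.055]
force: [1.3, -0.4, 0.9]
opening: 0.0
shift cm [ 1.37 -0.16 -8.04] turn 0.371 | pos [0.5252 0.0929 0.1584] rot [-1.57e+00  1.00e-03 -5.50e-02] F [ 1.3 -0.4  0.9] open 0.0 t 36.42
```

```bash
python3 -m inch '[0,0.3,0,-2,0.1,0,0.7,0,-4,0.2,0,1.1,0,-6,0.3,0,1.4,0,-8,0.372,0,1.4,0,-8,0.372]'; python3 -m inch '[0,0,0,0,0,0,0,0,0,0]'; python3 - <<'E'
from h import *
go(.5345,.0118,.059,-.4265)
im=snap('side','s7.png'); crop(im,200,210,160,160,4,'s7c.png')
E
```

```text
time: 36.83
eef_pos: [0.5356, 0.0079, 0.1568]
ee_rot: [-1.573, -0.001, -0.437]
force: [0.2, -1.7, -0.5]
opening: 0.043
time: 37.0
eef_pos: [0.5353, 0.0127, 0.157]
ee_rot: [-1.57, 0.0, -0.426]
force: [-0.5, 0.5, -0.4]
opening: 0.0426
shift cm [-0.03  9.8  -0.13] turn 0.0 | pos [0.5353 0.0127 0.157 ] rot [-1.57   0.    -0.426] F [-0.5  0.5 -0.4] open 0.0426 t 37.0
```

View pics/s7c.png

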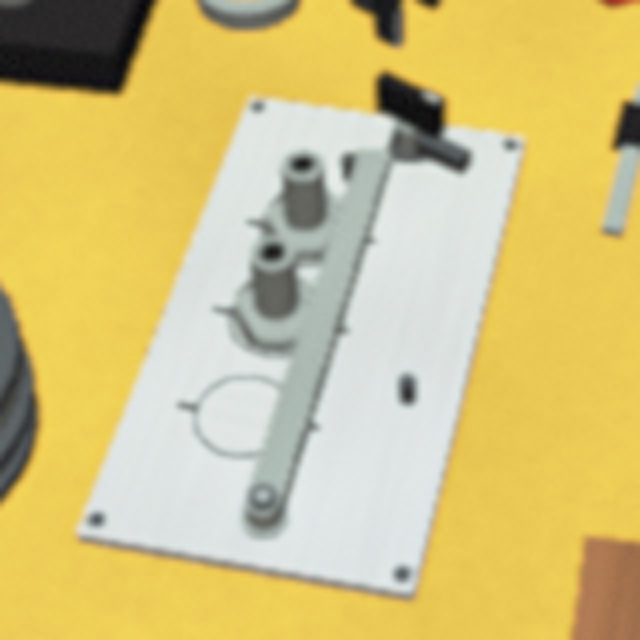

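Bar is closed against its post (crop ~(360,160)), hubs are where they were. Now latch.

```bash
python3 -m inch '[0,0,3,-0.1,0,0,0,6,-0.1,0,0,0,8.5,-0.1,0,0,0,9.5,-0.1,0,0,0,9.7,-0.1,0]'; python3 -m inch '[0.9,0,0,0,0,0.9,0,0,0,0,0.9,0,0,0,0,0.9,0,0,0,0,0.9,0,0,0,0]' 50; python3 g.py .5345 .0118 .059 -1.6265
```

```text
time: 37.47
eef_pos: [0.5342, 0.0119, 0.0586]
ee_rot: [-1.571, 0.002, -0.426]
force: [-0.2, 0.5, 0.5]
opening: 0.0429
time: 37.88
eef_pos: [0.5353, 0.0109, 0.0613]
ee_rot: [-1.57, -0.002, -0.428]
force: [-2.0, -0.3, 6.0]
opening: 0.0136
shift cm [-0.11  0.23  0.05] turn 1.198 | pos [0.5353 0.0109 0.0613] rot [-1.57  -0.002 -0.428] F [-2.  -0.3  6. ] open 0.0136 t 37.88
```

```bash
python3 -m inch '[0.9,0,0,0,0.06,0.9,0,0,0,0.12,0.9,0,0,0,0.2,0.9,0,0,0,0.3,0.9,0,0,0,0.4]'; python3 -m inch '[0.9,0,0,0,0.1,0.9,0,0,0,0.2,0.9,0,0,0,0.3,0.9,0,0,0,0.4,0.9,0,0,0,0.5]'; python3 -m inch '[0.9,0,0,0,0.1,0.9,0,0,0,0.2,0.9,0,0,0,0.28,0.9,0,0,0,0.3,0.9,0,0,0,0.3]'; python3 g.py .5345 .0118 .059 -1.6265
```

```text
time: 38.3
eef_pos: [0.5354, 0.0109, 0.0613]
ee_rot: [-1.57, -0.001, -0.833]
force: [-6.1, -0.4, 7.9]
opening: 0.0132
time: 38.72
eef_pos: [0.5353, 0.0109, 0.0614]
ee_rot: [-1.569, -0.0, -1.333]
force: [-3.3, -1.0, 7.4]
opening: 0.0131
time: 39.13
eef_pos: [0.5352, 0.0108, 0.0613]
ee_rot: [-1.569, -0.0, -1.63]
force: [-3.2, -3.0, 7.5]
opening: 0.0134
shift cm [-0.09  0.23 -0.08] turn -0.003 | pos [0.5352 0.0108 0.0613] rot [-1.569 -0.    -1.63 ] F [-3.2 -3.   7.5] open 0.0134 t 39.13
```

Release, rise, back away and check everything.

```bash
python3 -m inch '[0,0,0,0,0,0,0,0,0,0,0,0,0,0,0,0,0,-2,0,0,0,0,-6,0,0]'; python3 -m inch '[0,0,-4,0,0,0,0,-8,0,0,0,0,-12,0,0,0,3,-13,0,0,0,6,-13,0,0]'; python3 -m inch '[0,4,0,0,0,0,8,0,0,0,0,12,0,0,0,0,14,0,0,0,0,14,0,0,0]'; python3 - <<'E'
from h import *
im=snap('top','t8.png'); crop(im,180,160,190,120,4,'t8c.png')
im=snap('side','s8.png'); snap('wrist','w13.png'); go(.5,0,.2,-1.6)
E
```

```text
time: 39.55
eef_pos: [0.5334, 0.0113, 0.1179]
ee_rot: [-1.576, -0.0, -1.627]
force: [-0.1, -0.6, -0.3]
opening: 0.0427
time: 39.97
eef_pos: [0.5324, -0.0484, 0.2534]
ee_rot: [-1.565, 0.001, -1.625]
force: [1.0, -0.6, -0.6]
opening: 0.0428
time: 40.38
eef_pos: [0.5224, -0.1937, 0.2498]
ee_rot: [-1.571, -0.002, -1.634]
force: [-0.7, -0.3, 0.4]
opening: 0.0428
shift cm [-18.63   5.02  -3.41] turn -0.027 | pos [ 0.5235 -0.188   0.25  ] rot [-1.571e+00  1.000e-03 -1.627e+00] F [-0.   0.3  1.2] open 0.0428 t 40.53
```

View pics/t8c.png

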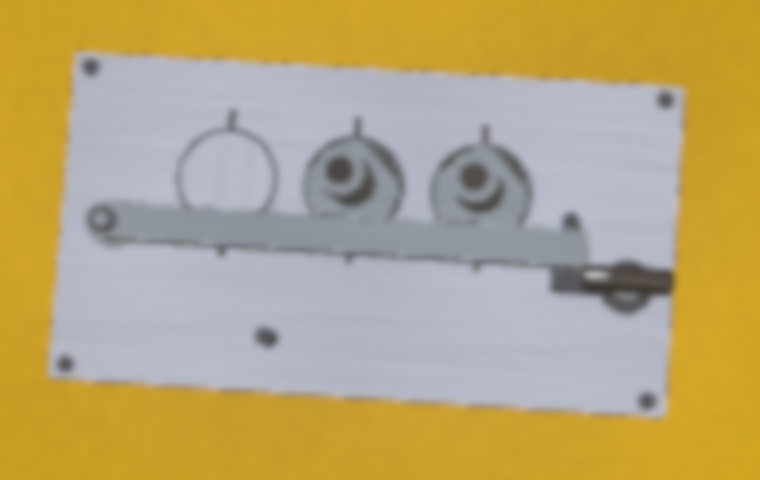

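View pics/t8.png

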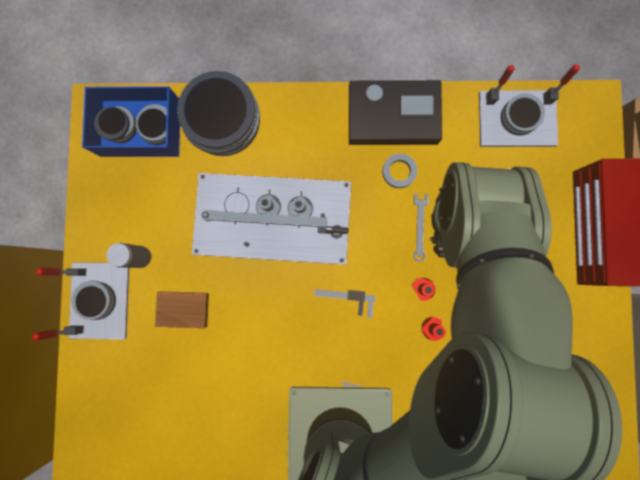

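View pics/s8.png

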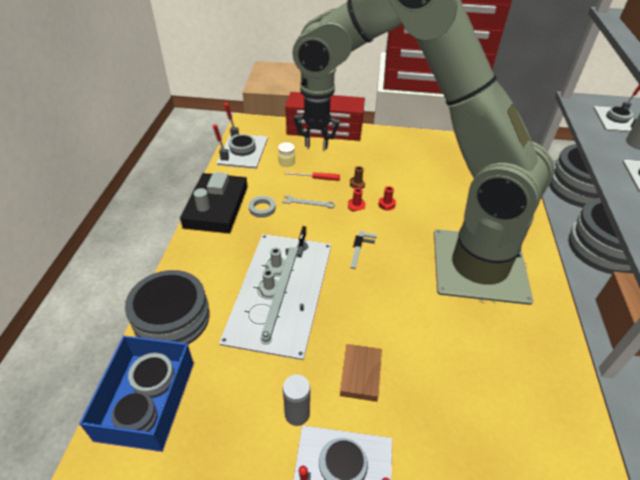

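View pics/w13.png

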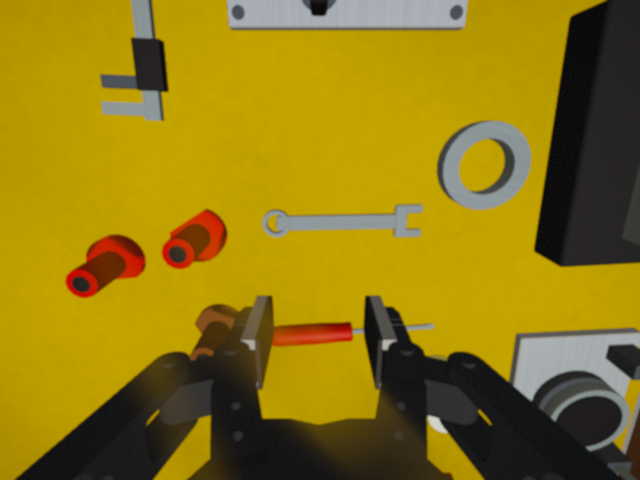

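```bash
python3 -c "
from station import order; print(order.sign_off())"
```

```text
the job is handed in; nothing more can be done
None
```

The fixture is loaded and latched, and I handed the job in at about 40 s of robot time. I unlatched the knob and pushed the bar to its open stop, where the force rose to about 28 N. The two steel hubs on the bench (no third was there) went onto nests 2 and 3. I then swung the bar home against its closed post, where it pushed back with about 20 N, and turned the knob to latched.

**Last checks:**
- **Bar and latch:** the final top view shows both where they were in the first picture, closed and latched.
- **Hubs:** both stand upright with their flats facing the bar along the index lines. I saw no sign of either having been knocked.
- **Centring:** the hub on nest 3 is within about 1 mm of centre. The hub on nest 2 is about 1 to 1.5 mm off, away from the pivot. I moved it once by about 2 mm to correct it and left the rest. My views disagreed by 1 to 2 mm on where the nest circles are.
- **Other things on the bench:** the wrench, screwdriver, bearing ring, oil can, case, jar, caliper and the look-alikes all appear undisturbed in the final pictures, compared by eye.

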